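# Drip boards under the cheeses

## Robot

A 7-joint arm with a two-finger parallel gripper is mounted at the origin on the work surface. World frame = base frame: x ahead of the robot, y to its left, z up, the work surface at z = 0. Lengths are in m, angles in rad, forces in N, time in s.
With the tool pointing down it reaches from about 0.425 to 0.925 m from the base axis. Payload 6.8 kg.
Tool frame: the origin (TCP) lies between the finger pads; the fingertips stand finger_overhang ahead of it and the grasp point (between the pads) lies 6 mm ahead of it (finger_overhang is the distance from the TCP to the fingertips, in m); z points along the fingers, y is the line along which they close (so a half turn about z gives the same grasp; the last joint's range is limited). The gripper opens to 85 mm and grips with 20 to 120 N. Pads are 22 mm wide; open, the fingers measure 114 mm over their backs; the gripper's body (76 mm by 85 mm) begins 54 mm behind the grasp point. The pads swing forward as they close: fully open they stand 13 mm farther back than shut.
Start: joints at [1.063, 0.477, 0.022, 1.555, -0.011, 1.109, -0.083], TCP at [0.263, -0.622, 0.256] pointing down, gripper open.
Joint ranges: [-2.96, 2.96], [-0.34, 2.1], [-1.41, 1.46], [0.24, 2.44], [-1.37, 4.51], [0.17, 1.92], [-2.96, 2.96]. Speed limits (rad/s): [2.39, 2.39, 3.14, 3.14, 3.14, 3.14, 3.14].

## Interface

Orientations are given as a unit quaternion [w, x, y, z].
In Python, from station import * gives the robot as it stands.
- The arm moves only by the tool drive_tool, never from a script. Its argument "increments" is a list of rows, each an object of numbers: "claw": the finger opening in m, from 0 to 0.0854; "dx", "dy", "dz": the shift along the tool's x, y, z in m; "wx", "wy", "wz": the turn, a rotation vector about the tool's x, y, z in degrees. A call has 1 to 20 rows; each row shifts and turns the commanded pose from where the row before left it, along the tool's axes as they then stand; what a row does not reach is not made up. A row lasts 1/8 s, in which the tool goes at most 62.5 mm and 10.7 degrees, less where a joint would pass 70% of its speed; a pose out of reach is approached as far as the arm can. A call with a gripper value outside its range is refused whole. The fingers move at their own pace and stop on an object; "newtons" is the grip in N (left out, the last holds). Time passes only in rows, so rows that do not move let the fingers close. It gives the time, the measured TCP pose, the force, the opening and the grip force at its end, in the units of the state.
- get_obs(): the state, without advancing time (a new reading comes with each control period).
- read_camera(name): name is "scene" or "top"; returns (picture, depth): 400x640x3 uint8, red, green, blue; 400x640 float32, m along the optical axis (not along the pixel's ray), 0 where there is no reading.
- calibration(name): a dict with "intrinsics" (3x3 intrinsics, pixels), "R" (3x3) and "t" (3): a world point X has camera coordinates R X + t. Camera axes: x right, y down, z forward; pixel columns grow to the right and rows downward; lengths in m; the calibration is good to about 2 mm. A picture is of the moment at which its call begins. calibration takes no time and is no camera call.
- hand_in(): hands the job in; it is judged then, once.
The state is a dict: "t": time; "q": joint angles; "joint_vel": joint speeds; "joint_torque": joint torques, N m; "eef_pos": TCP position; "tool_rot": TCP orientation; "contact_force": force on the tool from outside, world axes, zero at the start; "torque": the same for the moment, N m; "gripper_width": opening from 0.0 (shut) to 1.0 (fully open); "grasp_force": force on a finger pad.
Only numpy, scipy, OpenCV 4.12 (cv2) and the standard library are available. Lean on these libraries where they do the work, as an engineer would, in place of code of your own. Each camera call takes 0.05 s, during which the arm holds its last target. There are 200 camera calls.

## Task

Put a drip board under every small cheese on the ripening stand: with the pusher slide the lowest board out of the magazine, draw it out so that the rest drop, and slide it into the bay below a cheese until it is fully home against the back stop, one board to each cheese. Leave the bays without a cheese empty and the spare boards in the magazine, let the pusher go back, and do not disturb the cheeses on the stand nor the jar behind it.

Things in the scene. Friction and masses are not known exactly. Their poses are not given: they have to be found in the camera images.
- stand: low pine stand fixed to the table, 130 mm deep (x), 344 wide (y), solid base 36 high. Origin: centre of its underside; x from the open front to the closed back, y left seen from the front, z up. Four bays side by side in its front, 82 mm apart: flat slots 66 wide, 14 high, 118 deep to the stop; slats above (tops at 60 mm, set back 20 mm from the mouths) carry the cheeses.
- magazine: grey metal magazine fixed to the table, 142 mm deep (x), 78 wide (y), walls 80 high, cross bar over it at 86. Origin: centre of its underside; x from front to back, y left seen from the front, z up. Boards lie flat in a pile on its floor, 36 mm up, long side along x. An open gate 36 to 50 mm up in the front face (x = -72 mm) lets only the lowest board out, towards -x; the rest then drop.
- pusher (a joint): steel pusher of the magazine, a slide: 0 m at rest, 0.058 m fully forward (towards -x of the magazine). Going forward it slides the lowest board out of the gate by as much (at full stroke the board's end is about 52 mm out of the front face); a spring (2 N at rest, 5 N at full stroke) takes it back when let go. Up to 10 N is needed with a full pile.
- pusher_post (a point): grip point on the black upright post of the pusher, 18 mm in diameter, free from 45 to 95 mm height, this point 80 mm above the table. It stands 85 mm left (+y) of the magazine's centre line, 37 mm clear of its wall, 20 mm behind its centre at rest, and moves with the pusher along the magazine's x.
- bay1 (a point): middle of the mouth of bay 1 of the stand on the bay's floor (36 mm above the table), numbered from left to right seen from the front; axes as the stand. A board is fully home when its leading end is at the back stop, 118 mm in; its outer end then shows 12 mm out of the mouth.
- bay2 (a point): middle of the mouth of bay 2 of the stand on the bay's floor (36 mm above the table), numbered from left to right seen from the front; axes as the stand. A board is fully home when its leading end is at the back stop, 118 mm in; its outer end then shows 12 mm out of the mouth.
- bay3 (a point): middle of the mouth of bay 3 of the stand on the bay's floor (36 mm above the table), numbered from left to right seen from the front; axes as the stand. A board is fully home when its leading end is at the back stop, 118 mm in; its outer end then shows 12 mm out of the mouth.
- bay4 (a point): middle of the mouth of bay 4 of the stand on the bay's floor (36 mm above the table), numbered from left to right seen from the front; axes as the stand. A board is fully home when its leading end is at the back stop, 118 mm in; its outer end then shows 12 mm out of the mouth.
- board1_c (a point): centre of a white plastic drip board, 130 x 62 x 10 mm (x, y, z of its axes), 90 g; all four boards are alike and start in the magazine, this one lowest.
- board2_c (a point): centre of a white plastic drip board, 130 x 62 x 10 mm (x, y, z of its axes), 90 g; all four boards are alike and start in the magazine, this one second from below.
- board3_c (a point): centre of a white plastic drip board, 130 x 62 x 10 mm (x, y, z of its axes), 90 g; all four boards are alike and start in the magazine, this one third from below.
- board4_c (a point): centre of a white plastic drip board, 130 x 62 x 10 mm (x, y, z of its axes), 90 g; all four boards are alike and start in the magazine, this one on top.
- cheese1_c (a point): centre (half-way up) of a small yellow cheese, 72 mm in diameter and 38 mm high, on the slats over bay 1, centred 70 mm behind its mouth; axes as the stand. Not every bay has its cheese: None if absent. Not to be disturbed.
- cheese2_c (a point): centre (half-way up) of a small yellow cheese, 72 mm in diameter and 38 mm high, on the slats over bay 2, centred 70 mm behind its mouth; axes as the stand. Not every bay has its cheese: None if absent. Not to be disturbed.
- cheese3_c (a point): centre (half-way up) of a small yellow cheese, 72 mm in diameter and 38 mm high, on the slats over bay 3, centred 70 mm behind its mouth; axes as the stand. Not every bay has its cheese: None if absent. Not to be disturbed.
- cheese4_c (a point): centre (half-way up) of a small yellow cheese, 72 mm in diameter and 38 mm high, on the slats over bay 4, centred 70 mm behind its mouth; axes as the stand. Not every bay has its cheese: None if absent. Not to be disturbed.
- jar: bystander, to be left alone: glass jar, 60 mm in diameter, 100 mm high; origin at its underside.
Not all that is in view belongs to the job. What is shaped like the part that bears cheese2_c but blue or pink is not meant.

How it is judged:
At the end, for the whole second after the job is handed in: Under every cheese present lies one board, flat in the bay, its leading end within about 8 mm of the back stop; every other board is still in the magazine (it may stick out of the gate by up to the pusher's stroke); the pusher is back within 8 mm of rest (((x of board1_c in the frame of cheese1_c between -0.025 and -0.008 m and y of board1_c in the frame of cheese1_c between -0.01 and 0.01 m and z of board1_c in the frame of cheese1_c between -0.046 and -0.031 m) or (x of board2_c in the frame of cheese1_c between -0.025 and -0.008 m and y of board2_c in the frame of cheese1_c between -0.01 and 0.01 m and z of board2_c in the frame of cheese1_c between -0.046 and -0.031 m) or (x of board3_c in the frame of cheese1_c between -0.025 and -0.008 m and y of board3_c in the frame of cheese1_c between -0.01 and 0.01 m and z of board3_c in the frame of cheese1_c between -0.046 and -0.031 m) or (x of board4_c in the frame of cheese1_c between -0.025 and -0.008 m and y of board4_c in the frame of cheese1_c between -0.01 and 0.01 m and z of board4_c in the frame of cheese1_c between -0.046 and -0.031 m)) and ((x of board1_c in the frame of cheese2_c between -0.025 and -0.008 m and y of board1_c in the frame of cheese2_c between -0.01 and 0.01 m and z of board1_c in the frame of cheese2_c between -0.046 and -0.031 m) or (x of board2_c in the frame of cheese2_c between -0.025 and -0.008 m and y of board2_c in the frame of cheese2_c between -0.01 and 0.01 m and z of board2_c in the frame of cheese2_c between -0.046 and -0.031 m) or (x of board3_c in the frame of cheese2_c between -0.025 and -0.008 m and y of board3_c in the frame of cheese2_c between -0.01 and 0.01 m and z of board3_c in the frame of cheese2_c between -0.046 and -0.031 m) or (x of board4_c in the frame of cheese2_c between -0.025 and -0.008 m and y of board4_c in the frame of cheese2_c between -0.01 and 0.01 m and z of board4_c in the frame of cheese2_c between -0.046 and -0.031 m)) and ((x of board1_c in the frame of cheese3_c between -0.025 and -0.008 m and y of board1_c in the frame of cheese3_c between -0.01 and 0.01 m and z of board1_c in the frame of cheese3_c between -0.046 and -0.031 m) or (x of board2_c in the frame of cheese3_c between -0.025 and -0.008 m and y of board2_c in the frame of cheese3_c between -0.01 and 0.01 m and z of board2_c in the frame of cheese3_c between -0.046 and -0.031 m) or (x of board3_c in the frame of cheese3_c between -0.025 and -0.008 m and y of board3_c in the frame of cheese3_c between -0.01 and 0.01 m and z of board3_c in the frame of cheese3_c between -0.046 and -0.031 m) or (x of board4_c in the frame of cheese3_c between -0.025 and -0.008 m and y of board4_c in the frame of cheese3_c between -0.01 and 0.01 m and z of board4_c in the frame of cheese3_c between -0.046 and -0.031 m)) and ((x of board1_c in the frame of cheese4_c between -0.025 and -0.008 m and y of board1_c in the frame of cheese4_c between -0.01 and 0.01 m and z of board1_c in the frame of cheese4_c between -0.046 and -0.031 m) or (x of board2_c in the frame of cheese4_c between -0.025 and -0.008 m and y of board2_c in the frame of cheese4_c between -0.01 and 0.01 m and z of board2_c in the frame of cheese4_c between -0.046 and -0.031 m) or (x of board3_c in the frame of cheese4_c between -0.025 and -0.008 m and y of board3_c in the frame of cheese4_c between -0.01 and 0.01 m and z of board3_c in the frame of cheese4_c between -0.046 and -0.031 m) or (x of board4_c in the frame of cheese4_c between -0.025 and -0.008 m and y of board4_c in the frame of cheese4_c between -0.01 and 0.01 m and z of board4_c in the frame of cheese4_c between -0.046 and -0.031 m)) and ((x of board1_c in the frame of magazine between -0.066 and 0.012 m and y of board1_c in the frame of magazine between -0.012 and 0.012 m and z of board1_c in the frame of magazine between 0.034 and 0.085 m) or (x of board1_c in the frame of cheese1_c between -0.025 and -0.008 m and y of board1_c in the frame of cheese1_c between -0.01 and 0.01 m and z of board1_c in the frame of cheese1_c between -0.046 and -0.031 m) or (x of board1_c in the frame of cheese2_c between -0.025 and -0.008 m and y of board1_c in the frame of cheese2_c between -0.01 and 0.01 m and z of board1_c in the frame of cheese2_c between -0.046 and -0.031 m) or (x of board1_c in the frame of cheese3_c between -0.025 and -0.008 m and y of board1_c in the frame of cheese3_c between -0.01 and 0.01 m and z of board1_c in the frame of cheese3_c between -0.046 and -0.031 m) or (x of board1_c in the frame of cheese4_c between -0.025 and -0.008 m and y of board1_c in the frame of cheese4_c between -0.01 and 0.01 m and z of board1_c in the frame of cheese4_c between -0.046 and -0.031 m)) and ((x of board2_c in the frame of magazine between -0.066 and 0.012 m and y of board2_c in the frame of magazine between -0.012 and 0.012 m and z of board2_c in the frame of magazine between 0.034 and 0.085 m) or (x of board2_c in the frame of cheese1_c between -0.025 and -0.008 m and y of board2_c in the frame of cheese1_c between -0.01 and 0.01 m and z of board2_c in the frame of cheese1_c between -0.046 and -0.031 m) or (x of board2_c in the frame of cheese2_c between -0.025 and -0.008 m and y of board2_c in the frame of cheese2_c between -0.01 and 0.01 m and z of board2_c in the frame of cheese2_c between -0.046 and -0.031 m) or (x of board2_c in the frame of cheese3_c between -0.025 and -0.008 m and y of board2_c in the frame of cheese3_c between -0.01 and 0.01 m and z of board2_c in the frame of cheese3_c between -0.046 and -0.031 m) or (x of board2_c in the frame of cheese4_c between -0.025 and -0.008 m and y of board2_c in the frame of cheese4_c between -0.01 and 0.01 m and z of board2_c in the frame of cheese4_c between -0.046 and -0.031 m)) and ((x of board3_c in the frame of magazine between -0.066 and 0.012 m and y of board3_c in the frame of magazine between -0.012 and 0.012 m and z of board3_c in the frame of magazine between 0.034 and 0.085 m) or (x of board3_c in the frame of cheese1_c between -0.025 and -0.008 m and y of board3_c in the frame of cheese1_c between -0.01 and 0.01 m and z of board3_c in the frame of cheese1_c between -0.046 and -0.031 m) or (x of board3_c in the frame of cheese2_c between -0.025 and -0.008 m and y of board3_c in the frame of cheese2_c between -0.01 and 0.01 m and z of board3_c in the frame of cheese2_c between -0.046 and -0.031 m) or (x of board3_c in the frame of cheese3_c between -0.025 and -0.008 m and y of board3_c in the frame of cheese3_c between -0.01 and 0.01 m and z of board3_c in the frame of cheese3_c between -0.046 and -0.031 m) or (x of board3_c in the frame of cheese4_c between -0.025 and -0.008 m and y of board3_c in the frame of cheese4_c between -0.01 and 0.01 m and z of board3_c in the frame of cheese4_c between -0.046 and -0.031 m)) and ((x of board4_c in the frame of magazine between -0.066 and 0.012 m and y of board4_c in the frame of magazine between -0.012 and 0.012 m and z of board4_c in the frame of magazine between 0.034 and 0.085 m) or (x of board4_c in the frame of cheese1_c between -0.025 and -0.008 m and y of board4_c in the frame of cheese1_c between -0.01 and 0.01 m and z of board4_c in the frame of cheese1_c between -0.046 and -0.031 m) or (x of board4_c in the frame of cheese2_c between -0.025 and -0.008 m and y of board4_c in the frame of cheese2_c between -0.01 and 0.01 m and z of board4_c in the frame of cheese2_c between -0.046 and -0.031 m) or (x of board4_c in the frame of cheese3_c between -0.025 and -0.008 m and y of board4_c in the frame of cheese3_c between -0.01 and 0.01 m and z of board4_c in the frame of cheese3_c between -0.046 and -0.031 m) or (x of board4_c in the frame of cheese4_c between -0.025 and -0.008 m and y of board4_c in the frame of cheese4_c between -0.01 and 0.01 m and z of board4_c in the frame of cheese4_c between -0.046 and -0.031 m)) and value of joint pusher below 0.008 m); the robot touches nothing.
It fails at once if a cheese on the stand is pushed out of its place (more than 15 mm) (distance of any of cheese1_c, cheese2_c, cheese3_c, cheese4_c from where it was at the start of the episode above 0.015 m).
It fails at once if the jar is knocked more than 40 mm away (distance of jar from where it was at the start of the episode above 0.04 m).
Of cheese1, cheese2, cheese3, cheese4 only 3 to 4 are there at a start; the rules pass over those that are not, and their reading is None.
At some moment in a run one of board1, board2, board3, board4 may be knocked a few centimetres aside while the robot is not near it.
Once in a run the grip may slacken for a moment while it holds something.
It also fails if it takes over 210 s, if anything falls off the work surface, if the arm or the gripper's body presses on something with over 40 N, if the wrist force passes 120 N, or if a joint passes its speed limit or range.

## Working session

There is one attempt and no reset: what is moved stays moved. The work goes in short steps, Python scripts to look and compute and a tool call to move; the robot and the scene stay as the last step left them, time stands still between calls to the robot, and variables do not carry over. Pictures are saved under pics/ and viewed, at most 14 in all, crops included, and the job is handed in when it is done.

Besides the shell and the picture viewer there is one more tool, called after "Emit:" by a JSON object that holds its "op" and its "data", one argument or row to a line. drive_tool: Moves the arm, as the interface text tells. Its arguments: {"type":"object","properties":{"increments":{"type":"array","items":{"type":"object","properties":{"claw":{"type":"number"},"dx":{"type":"number"},"dy":{"type":"number"},"dz":{"type":"number"},"wx":{"type":"number"},"wy":{"type":"number"},"wz":{"type":"number"}}}},"newtons":{"type":"number"}},"required":["increments"]}

```bash
mkdir -p pics; ls; python3 - <<'E'
from station import *
import cv2,numpy as np
for n in ("scene","top"):
    p,d=read_camera(n); cv2.imwrite(f"pics/{n}0.png",p[:,:,::-1]); np.save(f"{n}0.npy",d)
    c=calibration(n); print(n,c["intrinsics"].round(1).tolist(),c["R"].round(4).tolist(),c["t"].round(4).tolist())
print(get_obs())
E
```

```text
pics
scene [[377.3, 0.0, 322.5], [0.0, 377.3, 202.3], [0.0, 0.0, 1.0]] [[-0.5308, 0.8474, 0.0089], [0.6101, 0.3894, -0.69], [-0.5882, -0.3609, -0.7237]] [0.3811, -0.3527, 1.275]
top [[497.3, 0.0, 320.7], [0.0, 497.3, 196.8], [0.0, 0.0, 1.0]] [[-0.0105, -0.9998, 0.0162], [-0.9992, 0.0098, -0.04], [0.0398, -0.0167, -0.9991]] [-0.0092, 0.6695, 1.3475]
{'t': 0.1, 'q': array([ 1.06288858,  0.47771282,  0.02237119,  1.5563186 , -0.01148157,
        1.10930919, -0.08308214]), 'joint_vel': array([-1.05322935e-03, -1.91187001e-03, -1.45291374e-03, -3.41533335e-03,
        4.61606622e-05,  2.22588039e-03, -5.03956504e-04]), 'joint_torque': array([ 4.38180883e-03, -5.97763824e+01,  1.61357414e+00, -2.81955242e+01,
        1.28389723e-02,  4.99460060e-03,  3.36534129e-05]), 'eef_pos': array([ 0.2625249 , -0.62133759,  0.25544091]), 'tool_rot': array([-7.75765303e-04,  9.80083254e-01,  1.98585394e-01, -2.31998734e-04]), 'contact_force': array([-0.59920096,  0.07790926,  0.30573994]), 'torque': array([0.02921906, 0.02300119, 0.01821073]), 'grasp_force': 0.0, 'gripper_width': 1.001813578662299}
```

View pics/scene0.png

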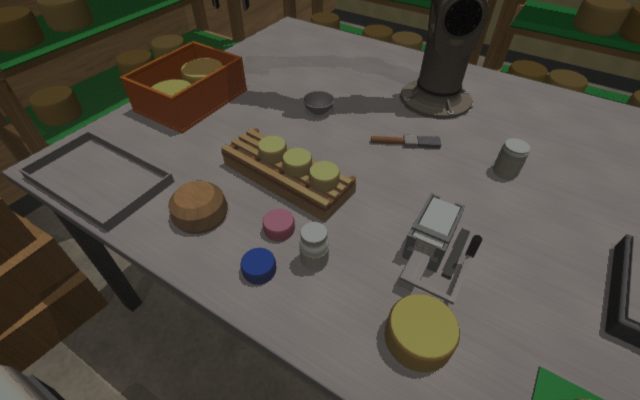

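View pics/top0.png

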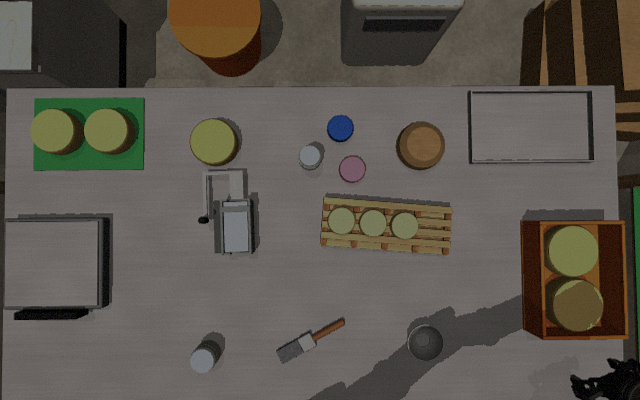

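The top view has world +x up and +y left. The stand is at about (387,226) with cheeses over the three left positions (342, 372, 404). The magazine is at (235,226), with its post at (204,220). I'll zoom in to settle which way each one faces.

```bash
python3 - <<'E'
import cv2,numpy as np
t=cv2.imread("pics/top0.png"); s=cv2.imread("pics/scene0.png")
a=cv2.resize(t[140:265,190:350],(800,600)[:2],interpolation=cv2.INTER_CUBIC)[:, :]
a=cv2.resize(t[160:265,190:460],(800,311),interpolation=cv2.INTER_CUBIC)
b=cv2.resize(s[120:220,210:370],(400,250),interpolation=cv2.INTER_CUBIC)
c=cv2.resize(s[190:300,390:500],(400,289)[0:2],interpolation=cv2.INTER_CUBIC)[:250]
c=cv2.resize(s[190:300,390:500],(400,250),interpolation=cv2.INTER_CUBIC)
o=cv2.convertScaleAbs(np.vstack([a,np.hstack([b,c])]),alpha=1.5)
cv2.imwrite("pics/z0.png",o)
E
```

```text
(no output)
```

View pics/z0.png

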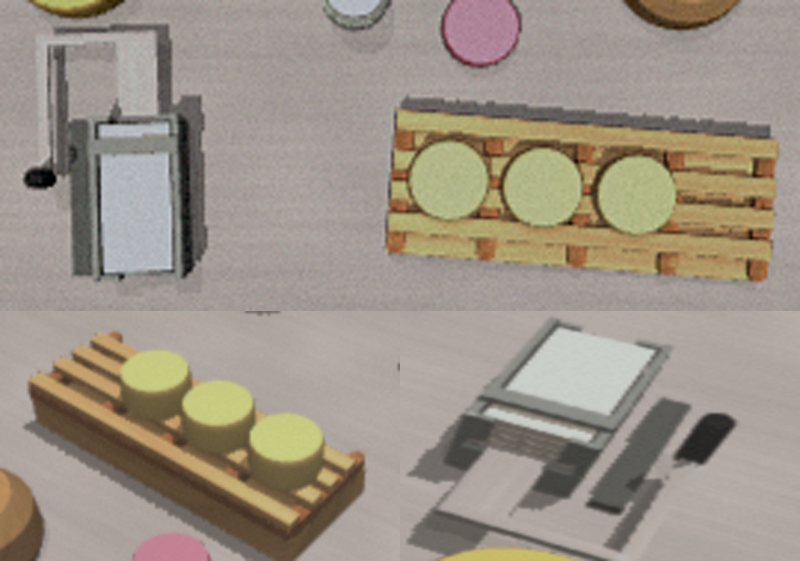

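The zoom shows the stand's mouths facing −x, since a 20 mm ledge of base is visible below the front slat. Cheeses sit over bays 1–3 and bay 4 is empty. The magazine gate also faces −x, and the post is on its +y side.

```bash
cat > h.py <<'E'
from station import *
import cv2,numpy as np
def cloud(n,p=None,d=None):
    if d is None: p,d=read_camera(n)
    c=calibration(n);K=c["intrinsics"];v,u=np.mgrid[:400,:640]
    X=np.stack([(u-K[0,2])/K[0,0]*d,(v-K[1,2])/K[1,1]*d,d],-1)
    W=(X-c["t"])@c["R"]; W[d==0]=np.nan
    return p,W
def onplane(n,uv,z):
    c=calibration(n);uv=np.atleast_2d(uv).astype(float)
    r=np.c_[uv,np.ones(len(uv))]@np.linalg.inv(c["intrinsics"]).T@c["R"]
    o=-c["R"].T@c["t"]; return o+r*((z-o[2])/r[:,2])[:,None]
def rect(P):
    (c,s,a)=cv2.minAreaRect((P[:,:2]*1000).astype(np.float32)); return np.round(c,1),np.round(s,1),round(a,2)
E
python3 - <<'E'
from h import *
for n in("top","scene"):
    p=cv2.imread(f"pics/{n}0.png")[:,:,::-1]; p,W=cloud(n,p,np.load(f"{n}0.npy"))
    x,y,z=W[...,0],W[...,1],W[...,2]
    print(n,"table z",np.nanmedian(z[(x>.4)&(x<.5)&(abs(y)<.2)]))
    hsv=cv2.cvtColor(np.ascontiguousarray(p),cv2.COLOR_RGB2HSV)
    reg=(x>.45)&(x<.75)&(y<0)&(y>-.42)
    m=(reg&(z>.085)&(z<.115)).astype(np.uint8)
    k,l,st,ce=cv2.connectedComponentsWithStats(m)
    C=[]
    for i in range(1,k):
        if st[i,4]>100:
            q=W[l==i]; print(" cheese",st[i,4],ce[i].round(1),q.mean(0).round(4),rect(q),"plane",onplane(n,ce[i],.098).round(4))
    q=W[reg&(z>.05)&(z<.07)]; print(" slats",rect(q),len(q))
    q=W[reg&(z>.028)]; print(" stand",rect(q))
    reg=(x>.48)&(x<.74)&(y>.13)&(y<.38)
    q=W[reg&(z>.068)&(z<.1)&(y<.285)]; print(" mag",rect(q),len(q),q[:,2].max())
    q=W[reg&(z>.05)&(y>.285)];print(" post",q.mean(0),q.min(0),q.max(0),len(q))
    w=reg&(p.min(2)>150 if n=="top" else p.min(2)>130)&(z>.06); 
    if w.sum()>20: print(" board",rect(W[w]),w.sum(),W[w].mean(0))
E
```

```text
top table z -0.000818633176666592
 cheese 600 [340.9 220. ] [ 0.6058 -0.0658  0.0965] (array([606. , -66.6]), array([69.4, 69.6]), 44.6) plane [[ 0.6058 -0.0657  0.098 ]]
 cheese 605 [372.4 222.6] [ 0.5984 -0.1468  0.0964] (array([ 598.9, -147.5]), array([69. , 69.9]), 46.14) plane [[ 0.5984 -0.1466  0.098 ]]
 cheese 599 [403.9 225. ] [ 0.5913 -0.2278  0.0966] (array([ 591.4, -227.9]), array([69. , 66.9]), 89.47) plane [[ 0.5913 -0.2276  0.098 ]]
 slats (array([ 630.8, -182.7]), array([237.3, 362.7]), 0.14) 2671
 stand (array([ 630.3, -182.6]), array([238.7, 362.9]), 0.06)
 mag (array([592.7, 226.1]), array([143.4, 116.6]), 1.92) 1591 0.09642318350930912
 post [0.61221381 0.29115875 0.08506011] [0.60186443 0.2852295  0.05006765] [0.67565394 0.30122715 0.10196661] 52
scene table z -0.0021937899109629485
 cheese 462 [271.4 145.5] [ 0.5978 -0.2259  0.0944] (array([ 594.3, -228.2]), array([69.2, 68.4]), 13.14) plane [[ 0.6015 -0.2227  0.098 ]]
 cheese 512 [296.7 158.4] [ 0.6048 -0.1448  0.0944] (array([ 601.3, -148.3]), array([68.8, 69.7]), 4.17) plane [[ 0.6085 -0.1421  0.098 ]]
 cheese 563 [323.8 172.2] [ 0.6119 -0.0639  0.0946] (array([608.4, -66.9]), array([70.5, 68.2]), 58.52) plane [[ 0.6154 -0.0618  0.098 ]]
 slats (array([ 649.6, -193.2]), array([346.8, 213.1]), 86.29) 1931
 stand (array([ 641.7, -193.3]), array([347.1, 231.4]), 85.49)
 mag (array([593. , 225.7]), array([146.8, 116.9]), 1.6) 1864 0.09381773993655433
 post [0.61609942 0.29269473 0.07745489] [0.60408074 0.28506256 0.05081626] [0.62134426 0.30061227 0.09531205] 164
 board (array([592.1, 206.6]), array([125.7,  56.7]), 1.44) 844 [0.58029025 0.20660343 0.07393463]
```

```bash
python3 - <<'E'
from h import *
for n in("top","scene"):
    p=cv2.imread(f"pics/{n}0.png")[:,:,::-1]; p,W=cloud(n,p,np.load(f"{n}0.npy"))
    x,y,z=W[...,0],W[...,1],W[...,2]
    reg=(x>.48)&(x<.74)&(y>.13)&(y<.262)
    q=W[reg&(z>.068)&(z<.1)]; print(n," mag",rect(q),len(q))
    q=W[reg&(z>.02)&(z<.1)]; print(n," magall",rect(q),len(q))
    w=reg&(p.min(2)>(125 if n=="top" else 110))&(z>.066)&(z<.082); k,l,st,ce=cv2.connectedComponentsWithStats(w.astype(np.uint8)); i=1+st[1:,4].argmax()
    print(" board",rect(W[l==i]),st[i])
    q=W[(x>.58)&(x<.66)&(y>.27)&(y<.32)&(z>.085)]; print(" posttop",rect(q),len(q), np.median(q,0))
E
```

```text
top  mag (array([593.3, 207.8]), array([143.6,  79.8]), 1.73) 1586
top  magall (array([631.5, 210.5]), array([223.4,  85.3]), 4.52) 2243
 board (array([616.2, 180. ]), array([0., 0.]), 0.0) [246 217   1   1   1]
 posttop (array([610.1, 292.6]), array([15.5, 16.2]), 76.28) 39 [0.60977795 0.2924845  0.09318924]
scene  mag (array([593.6, 206.4]), array([146.8,  78.3]), 1.63) 1851
scene  magall (array([631.5, 209.6]), array([224.9,  86.1]), 5.0) 3076
 board (array([575.6, 206.1]), array([94.4, 60.8]), 1.72) [419 198  41  38 907]
 posttop (array([612.4, 291.8]), array([16.5, 16.7]), 15.51) 72 [0.61395212 0.29163146 0.09259666]
```

```bash
python3 - <<'E'
import station
print([k for k in dir(station) if not k.startswith("__")], getattr(station,"finger_overhang",None))
E
cat >> h.py <<'E'
from scipy.spatial.transform import Rotation as R
def rel(target,yaw):
    "rows needed: tool yaw (deg) and world shift, expressed after the turn in tool axes for a straight-down tool"
    o=get_obs();q=o["tool_rot"];A=R.from_quat([q[1],q[2],q[3],q[0]]).as_matrix()
    th=np.radians(yaw);T=np.array([[np.cos(th),np.sin(th),0],[np.sin(th),-np.cos(th),0],[0,0,-1.]])
    w=R.from_matrix(A.T@T).as_rotvec(degrees=True)
    print("t",round(o["t"],2),"pos",o["eef_pos"].round(4),"turn",w.round(2),"shift new axes mm",(1000*T.T@(np.array(target)-o["eef_pos"])).round(1),"F",o["contact_force"].round(1))
E
python3 -c "
from h import *
rel([.645,.2925,.2],1.7)"
```

```text
['PlanningError', 'calibration', 'finger_overhang', 'get_obs', 'hand_in', 'read_camera'] 0.025
t 0.1 pos [ 0.2625 -0.6213  0.2554] turn [-0.09  0.03 21.21] shift new axes mm [ 409.4 -902.1   55.4] F [-0.6  0.1  0.3]
```

Emit:
{"op": "drive_tool", "data": {
  "increments": [
    {"wz": 10.6,"claw": 0},
    {"wz": 10.6},
    {"dx": 22.7,"dy": -50.1}
  ]
}}

```text
schema error: expected keys claw, dx, dy, dz, wx, wy, wz
```

Emit:
{"op": "drive_tool", "data": {
  "increments": [
    {"claw": 0,"dx": 0,"dy": 0,"dz": 0,"wx": 0,"wy": 0,"wz": 10.6},
    {"claw": 0,"dx": 0,"dy": 0,"dz": 0,"wx": 0,"wy": 0,"wz": 10.6},
    {"claw": 0,"dx": 0.023,"dy": -0.05,"dz": 0,"wx": 0,"wy": 0,"wz": 0},
    {"claw": 0,"dx": 0.023,"dy": -0.05,"dz": 0,"wx": 0,"wy": 0,"wz": 0},
    {"claw": 0,"dx": 0.023,"dy": -0.05,"dz": 0,"wx": 0,"wy": 0,"wz": 0},
    {"claw": 0,"dx": 0.023,"dy": -0.05,"dz": 0,"wx": 0,"wy": 0,"wz": 0},
    {"claw": 0,"dx": 0.023,"dy": -0.05,"dz": 0,"wx": 0,"wy": 0,"wz": 0},
    {"claw": 0,"dx": 0.023,"dy": -0.05,"dz": 0,"wx": 0,"wy": 0,"wz": 0},
    {"claw": 0,"dx": 0.023,"dy": -0.05,"dz": 0,"wx": 0,"wy": 0,"wz": 0},
    {"claw": 0,"dx": 0.023,"dy": -0.05,"dz": 0,"wx": 0,"wy": 0,"wz": 0},
    {"claw": 0,"dx": 0.023,"dy": -0.05,"dz": 0,"wx": 0,"wy": 0,"wz": 0},
    {"claw": 0,"dx": 0.023,"dy": -0.05,"dz": 0,"wx": 0,"wy": 0,"wz": 0},
    {"claw": 0,"dx": 0.023,"dy": -0.05,"dz": 0,"wx": 0,"wy": 0,"wz": 0},
    {"claw": 0,"dx": 0.023,"dy": -0.05,"dz": 0,"wx": 0,"wy": 0,"wz": 0},
    {"claw": 0,"dx": 0.023,"dy": -0.05,"dz": 0,"wx": 0,"wy": 0,"wz": 0},
    {"claw": 0,"dx": 0.023,"dy": -0.05,"dz": 0,"wx": 0,"wy": 0,"wz": 0},
    {"claw": 0,"dx": 0.023,"dy": -0.05,"dz": 0,"wx": 0,"wy": 0,"wz": 0},
    {"claw": 0,"dx": 0.023,"dy": -0.05,"dz": 0,"wx": 0,"wy": 0,"wz": 0},
    {"claw": 0,"dx": 0.023,"dy": -0.05,"dz": 0,"wx": 0,"wy": 0,"wz": 0},
    {"claw": 0,"dx": 0.023,"dy": -0.05,"dz": 0,"wx": 0,"wy": 0,"wz": 0}
  ]
}}

```text
t: 2.6
eef_pos: [0.6502, 0.2915, 0.2557]
tool_rot: [0.0, 1.0, 0.015, -0.0]
contact_force: [1.4, -0.3, 0.2]
gripper_width: 0.002
grasp_force: 0.0
```

```bash
python3 -c "
from h import *
rel([.652,.293,.085],1.7)"
```

```text
t 2.6 pos [0.6502 0.2915 0.2557] turn [ 0.04  0.04 -0.01] shift new axes mm [  1.8  -1.5 170.7] F [ 1.4 -0.3  0.2]
```

Emit:
{"op": "drive_tool", "data": {
  "increments": [
    {"claw": 0,"dx": 0.002,"dy": -0.001,"dz": 0.057,"wx": 0,"wy": 0,"wz": 0},
    {"claw": 0,"dx": 0,"dy": 0,"dz": 0.057,"wx": 0,"wy": 0,"wz": 0},
    {"claw": 0,"dx": 0,"dy": 0,"dz": 0.057,"wx": 0,"wy": 0,"wz": 0},
    {"claw": 0,"dx": -0.01,"dy": 0,"dz": 0,"wx": 0,"wy": 0,"wz": 0},
    {"claw": 0,"dx": -0.01,"dy": 0,"dz": 0,"wx": 0,"wy": 0,"wz": 0},
    {"claw": 0,"dx": -0.01,"dy": 0,"dz": 0,"wx": 0,"wy": 0,"wz": 0},
    {"claw": 0,"dx": -0.01,"dy": 0,"dz": 0,"wx": 0,"wy": 0,"wz": 0},
    {"claw": 0,"dx": -0.01,"dy": 0,"dz": 0,"wx": 0,"wy": 0,"wz": 0},
    {"claw": 0,"dx": -0.01,"dy": 0,"dz": 0,"wx": 0,"wy": 0,"wz": 0},
    {"claw": 0,"dx": -0.01,"dy": 0,"dz": 0,"wx": 0,"wy": 0,"wz": 0},
    {"claw": 0,"dx": 0,"dy": 0,"dz": 0,"wx": 0,"wy": 0,"wz": 0}
  ]
}}

```text
t: 3.98
eef_pos: [0.5838, 0.2902, 0.0886]
tool_rot: [-0.002, 1.0, 0.015, 0.003]
contact_force: [5.1, 0.8, -2.0]
gripper_width: 0.001
grasp_force: 2.1
```

```bash
cat >> h.py <<'E'
def snap(name,box,cam="top",k=4):
    p,W=cloud(cam); u0,u1,v0,v1=box
    o=cv2.resize(p[v0:v1,u0:u1,::-1],None,fx=k,fy=k,interpolation=cv2.INTER_CUBIC)
    cv2.imwrite(f"pics/{name}.png",cv2.convertScaleAbs(o,alpha=1.4)); return p,W
def boardpts(W,x0,x1,y0,y1,z0=.03,z1=.055):
    x,y,z=W[...,0],W[...,1],W[...,2]; return W[(x>x0)&(x<x1)&(y>y0)&(y<y1)&(z>z0)&(z<z1)]
E
python3 -c "
from h import *
p,W=cloud('top'); q=boardpts(W,.42,.519,.14,.27); print(len(q)); print(rect(q),q[:,0].min()) if len(q) else 0
print(get_obs()['contact_force'])"
```

```text
319
(array([501.1, 204.5]), array([61.9, 35.1]), 89.17) 0.4836216420779715
[ 5.0395332   1.34958069 -0.1170282 ]
```

Emit:
{"op": "drive_tool", "data": {
  "increments": [
    {"claw": 0,"dx": -0.008,"dy": 0,"dz": 0,"wx": 0,"wy": 0,"wz": 0},
    {"claw": 0,"dx": -0.006,"dy": 0,"dz": 0,"wx": 0,"wy": 0,"wz": 0},
    {"claw": 0,"dx": 0,"dy": 0,"dz": 0,"wx": 0,"wy": 0,"wz": 0},
    {"claw": 0,"dx": 0,"dy": 0,"dz": 0,"wx": 0,"wy": 0,"wz": 0}
  ]
}}

```text
t: 4.53
eef_pos: [0.5718, 0.2899, 0.0886]
tool_rot: [-0.002, 1.0, 0.014, 0.005]
contact_force: [9.8, 1.5, -1.1]
gripper_width: 0.001
grasp_force: 4.6
```

```bash
python3 -c "
from h import *
p,W=cloud('top'); q=boardpts(W,.42,.519,.14,.27); print(len(q)); print(rect(q),q[:,0].min(),np.median(q[:,2]))
print(get_obs()['contact_force'])"
```

```text
427
(array([495.8, 204.4]), array([62.5, 45.7]), 89.25) 0.47261447957779185 0.0453829993829621
[ 9.39117541  2.52217806 -1.4824083 ]
```

Emit:
{"op": "drive_tool", "data": {
  "increments": [
    {"claw": 0,"dx": 0.04,"dy": 0,"dz": 0,"wx": 0,"wy": 0,"wz": 0},
    {"claw": 0,"dx": 0.04,"dy": 0,"dz": 0,"wx": 0,"wy": 0,"wz": 0},
    {"claw": 0,"dx": 0,"dy": 0,"dz": -0.05,"wx": 0,"wy": 0,"wz": 0},
    {"claw": 0.0854,"dx": 0,"dy": 0,"dz": -0.05,"wx": 0,"wy": 0,"wz": 0},
    {"claw": 0.0854,"dx": -0.05,"dy": 0.03,"dz": 0,"wx": 0,"wy": 0,"wz": 0},
    {"claw": 0.0854,"dx": -0.05,"dy": 0.03,"dz": 0,"wx": 0,"wy": 0,"wz": 0},
    {"claw": 0.0854,"dx": -0.05,"dy": 0.023,"dz": 0,"wx": 0,"wy": 0,"wz": 0}
  ]
}}

```text
t: 5.45
eef_pos: [0.4986, 0.2025, 0.1869]
tool_rot: [-0.0, 1.0, 0.015, 0.001]
contact_force: [-0.1, -0.1, 0.5]
gripper_width: 0.845
grasp_force: 0.0
```

```bash
python3 -c "
from h import *
p,W=cloud('top'); q=boardpts(W,.42,.519,.14,.27); print(rect(q) if len(q) else 0)
x,y,z=np.moveaxis(W,-1,0); q=W[(x>.5)&(x<.66)&(y>.275)&(y<.32)&(z>.085)&(z<.105)]; print('post',np.median(q,0) if len(q) else 0)
rel([.4985,.2045,.052],1.7)"
```

```text
(array([511.3, 203.6]), array([62.5, 20.9]), 81.92)
post [0.60980511 0.29225887 0.09410508]
t 5.5 pos [0.4905 0.1982 0.1848] turn [0.35 0.41 0.01] shift new axes mm [  8.2  -6.  132.8] F [-7.8 -3.7 -2.5]
```

Emit:
{"op": "drive_tool", "data": {
  "increments": [
    {"claw": 0.0854,"dx": 0,"dy": 0,"dz": 0.06,"wx": 0,"wy": 0,"wz": 0},
    {"claw": 0.0854,"dx": 0,"dy": 0,"dz": 0,"wx": 0,"wy": 0,"wz": 0},
    {"claw": 0.0854,"dx": 0,"dy": 0,"dz": 0,"wx": 0,"wy": 0,"wz": 0}
  ]
}}

```text
t: 5.88
eef_pos: [0.5012, 0.2045, 0.1272]
tool_rot: [-0.0, 1.0, 0.015, 0.001]
contact_force: [1.1, -0.9, -0.3]
gripper_width: 1.004
grasp_force: 0.0
```

```bash
python3 -c "
from h import *
rel([.4985,.2045,.052],1.7)
p,W=cloud('scene'); q=boardpts(W,.42,.519,.14,.27); print(rect(q) if len(q) else 0,q.min(0))
"
```

```text
t 5.88 pos [0.5012 0.2045 0.1272] turn [-0.05 -0.1   0.02] shift new axes mm [-2.7 -0.  75.2] F [ 1.1 -0.9 -0.3]
(array([483.9, 203.6]), array([61.9, 25. ]), 89.21) [0.47099142 0.17264133 0.04110573]
```

Emit:
{"op": "drive_tool", "data": {
  "newtons": 60,
  "increments": [
    {"claw": 0.0854,"dx": -0.003,"dy": 0,"dz": 0.04,"wx": 0,"wy": 0,"wz": 0},
    {"claw": 0.0854,"dx": 0,"dy": 0,"dz": 0.035,"wx": 0,"wy": 0,"wz": 0},
    {"claw": 0.0854,"dx": 0,"dy": 0,"dz": 0,"wx": 0,"wy": 0,"wz": 0},
    {"claw": 0.05,"dx": 0,"dy": 0,"dz": 0,"wx": 0,"wy": 0,"wz": 0},
    {"claw": 0.05,"dx": 0,"dy": 0,"dz": 0,"wx": 0,"wy": 0,"wz": 0},
    {"claw": 0.05,"dx": 0,"dy": 0,"dz": 0,"wx": 0,"wy": 0,"wz": 0},
    {"claw": 0.05,"dx": 0,"dy": 0,"dz": 0,"wx": 0,"wy": 0,"wz": 0},
    {"claw": 0.05,"dx": 0,"dy": 0,"dz": 0,"wx": 0,"wy": 0,"wz": 0}
  ]
}}

```text
t: 6.92
eef_pos: [0.4989, 0.2043, 0.053]
tool_rot: [-0.001, 1.0, 0.015, 0.002]
contact_force: [-1.7, -0.7, 7.1]
gripper_width: 0.705
grasp_force: 64.2
```

Emit:
{"op": "drive_tool", "data": {
  "increments": [
    {"claw": 0.05,"dx": -0.01,"dy": 0,"dz": -0.001,"wx": 0,"wy": 0,"wz": 0},
    {"claw": 0.05,"dx": -0.015,"dy": 0,"dz": 0,"wx": 0,"wy": 0,"wz": 0},
    {"claw": 0.05,"dx": -0.015,"dy": 0,"dz": 0,"wx": 0,"wy": 0,"wz": 0},
    {"claw": 0.05,"dx": -0.015,"dy": 0,"dz": 0,"wx": 0,"wy": 0,"wz": 0},
    {"claw": 0.05,"dx": -0.015,"dy": 0,"dz": 0,"wx": 0,"wy": 0,"wz": 0},
    {"claw": 0.05,"dx": -0.015,"dy": 0,"dz": 0,"wx": 0,"wy": 0,"wz": 0},
    {"claw": 0.05,"dx": 0,"dy": 0,"dz": 0,"wx": 0,"wy": 0,"wz": 0}
  ]
}}

```text
t: 7.8
eef_pos: [0.4099, 0.2005, 0.051]
tool_rot: [0.001, 1.0, 0.016, -0.001]
contact_force: [0.1, -0.6, -0.8]
gripper_width: 0.706
grasp_force: 65.6
```

```bash
python3 -c "
from h import *
p,W=snap('a1',(160,340,180,330))
q=boardpts(W,.38,.519,.14,.27,.03,.06); print(rect(q) if len(q) else 0,len(q),q.min(0),q.max(0))
"
```

```text
(array([449.3, 199.2]), array([135.6,  70.9]), 9.81) 785 [0.38518582 0.1578762  0.03297302] [0.51302879 0.23581316 0.05868546]
```

View pics/a1.png

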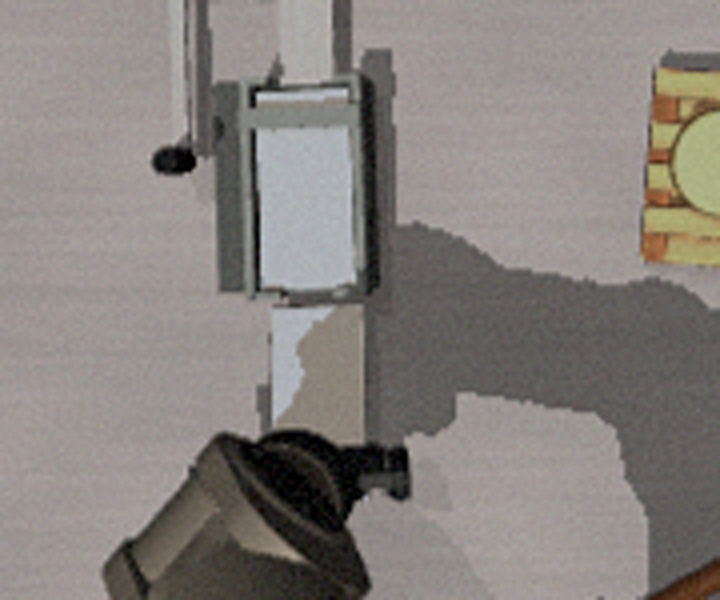

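The board is fully out and held square in the gripper. Its leading edge is at crop pixel (318,303), just clear of the gate, and the rest of the pile has stayed in the magazine. Next I carry it to bay 1.

Emit:
{"op": "drive_tool", "data": {
  "increments": [
    {"claw": 0.05,"dx": 0,"dy": 0,"dz": -0.04,"wx": 0,"wy": 0,"wz": 0},
    {"claw": 0.05,"dx": 0.01,"dy": 0.03,"dz": -0.04,"wx": 0,"wy": 0,"wz": 2},
    {"claw": 0.05,"dx": 0.01,"dy": 0.04,"dz": 0,"wx": 0,"wy": 0,"wz": 2},
    {"claw": 0.05,"dx": 0.01,"dy": 0.04,"dz": 0,"wx": 0,"wy": 0,"wz": 2},
    {"claw": 0.05,"dx": 0,"dy": 0.04,"dz": 0,"wx": 0,"wy": 0,"wz": 0.8},
    {"claw": 0.05,"dx": 0,"dy": 0.04,"dz": 0,"wx": 0,"wy": 0,"wz": 0},
    {"claw": 0.05,"dx": 0,"dy": 0.04,"dz": 0,"wx": 0,"wy": 0,"wz": 0},
    {"claw": 0.05,"dx": 0,"dy": 0.02,"dz": 0,"wx": 0,"wy": 0,"wz": 0},
    {"claw": 0.05,"dx": 0,"dy": 0,"dz": 0,"wx": 0,"wy": 0,"wz": 0},
    {"claw": 0.05,"dx": 0,"dy": 0,"dz": 0,"wx": 0,"wy": 0,"wz": 0}
  ]
}}

```text
t: 9.1
eef_pos: [0.4298, -0.0477, 0.1313]
tool_rot: [-0.0, 0.999, -0.044, -0.0]
contact_force: [0.4, 0.2, -1.1]
gripper_width: 0.707
grasp_force: 65.7
```

```bash
cat >> h.py <<'E'
YS=-5.12; XS=np.array([np.cos(np.radians(YS)),np.sin(np.radians(YS))]); YV=np.array([-XS[1],XS[0]])
M1=np.array([.537,-.0604])
def mouth(i): return M1-YV*.082*(i-1)
def boardline(W,zb,dz=.006):
    "fit left/right edges of the held board at height zb, in the stand axes"
    o=get_obs();e=o["eef_pos"][:2]
    D=W[...,:2]-e; a=D@XS; b=D@YV; z=W[...,2]
    m=(a>.045)&(a<.12)&(abs(b)<.06)&(abs(z-zb)<dz)
    P=np.c_[a[m],b[m]]*1000; 
    print("n",len(P),"rect(stand axes, rel TCP)",rect(P),"lead",np.percentile(P[:,0],99.5).round(1),"z",np.median(z[m]).round(4))
    for lo,hi in((48,65),(65,82),(82,98)):
        s=P[(P[:,0]>lo)&(P[:,0]<hi),1]; 
        if len(s): print("  ",lo,round((s.max()+s.min())/2,2),round(s.max()-s.min(),1))
E
python3 -c "
from h import *
rel([*(mouth(1)-.112*XS),.13],YS); print(mouth(1),mouth(2),mouth(3))
for n in ('top','scene'):
    p,W=cloud(n); boardline(W,get_obs()['eef_pos'][2]-.006)
"
```

```text
t 9.1 pos [ 0.4298 -0.0477  0.1313] turn [-0.03  0.    0.06] shift new axes mm [-4.1  3.1  1.3] F [ 0.4  0.2 -1.1]
[ 0.537  -0.0604] [ 0.52968216 -0.14207282] [ 0.52236432 -0.22374564]
n 538 rect(stand axes, rel TCP) (array([73573.2,   830.4]), array([61827.8, 57929.2]), 88.95) lead 102.4 z 0.123
   48 1.5 61.1
   65 0.74 61.3
   82 0.53 62.1
n 406 rect(stand axes, rel TCP) (array([75877. ,  -154.5]), array([63558.4, 61155.3]), 89.56) lead 105.2 z 0.1216
   48 0.02 63.5
   65 -0.01 63.2
   82 0.35 61.4
```

Emit:
{"op": "drive_tool", "data": {
  "increments": [
    {"claw": 0.05,"dx": -0.003,"dy": 0.003,"dz": 0.04,"wx": 0,"wy": 0,"wz": 0},
    {"claw": 0.05,"dx": 0,"dy": 0,"dz": 0.036,"wx": 0,"wy": 0,"wz": 0},
    {"claw": 0.05,"dx": 0,"dy": 0,"dz": 0,"wx": 0,"wy": 0,"wz": 0},
    {"claw": 0.05,"dx": 0,"dy": 0,"dz": 0,"wx": 0,"wy": 0,"wz": 0}
  ]
}}

```text
t: 9.7
eef_pos: [0.427, -0.0507, 0.0561]
tool_rot: [-0.0, 0.999, -0.044, 0.0]
contact_force: [1.2, -0.7, -0.3]
gripper_width: 0.709
grasp_force: 65.7
```

```bash
python3 -c "
from h import *
rel([*(mouth(1)-.112*XS),.055],YS)
p,W=snap('b1',(270,420,190,290),k=5); boardline(W,get_obs()['eef_pos'][2]-.008)
"
```

```text
t 9.7 pos [ 0.427  -0.0507  0.0561] turn [-0.02 -0.05  0.09] shift new axes mm [-1.6 -0.1  1.1] F [ 1.2 -0.7 -0.3]
n 533 rect(stand axes, rel TCP) (array([82171.3,  1646.4]), array([96393.2, 74190.6]), 89.21) lead 119.3 z 0.0481
   48 1.6 59.7
   65 1.48 61.8
   82 1.6 59.8
```

View pics/b1.png

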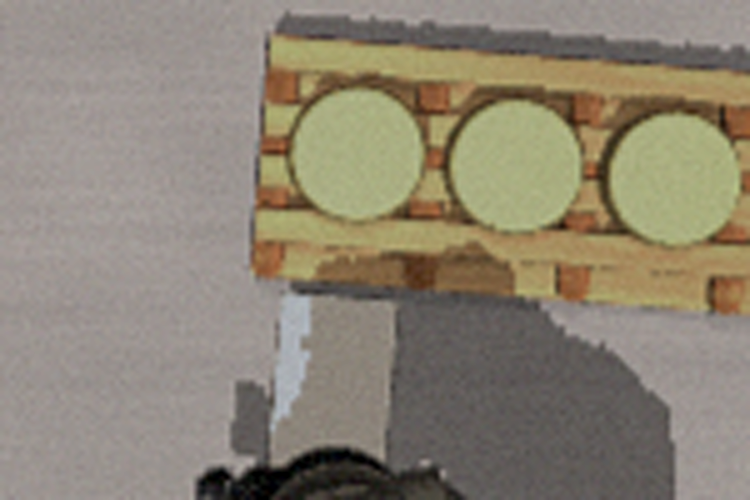

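The board lines up with bay 1, its edges at crop x 281–397 against a gap of about 284–405. It's roughly 1.5 mm too far left, so I'll shift it and insert gently.

Emit:
{"op": "drive_tool", "data": {
  "increments": [
    {"claw": 0.05,"dx": 0.005,"dy": 0.0015,"dz": 0,"wx": 0,"wy": 0,"wz": 0},
    {"claw": 0.05,"dx": 0.006,"dy": 0,"dz": 0,"wx": 0,"wy": 0,"wz": 0},
    {"claw": 0.05,"dx": 0.006,"dy": 0,"dz": 0,"wx": 0,"wy": 0,"wz": 0},
    {"claw": 0.05,"dx": 0.006,"dy": 0,"dz": 0,"wx": 0,"wy": 0,"wz": 0},
    {"claw": 0.05,"dx": 0,"dy": 0,"dz": 0,"wx": 0,"wy": 0,"wz": 0}
  ]
}}

```text
t: 10.38
eef_pos: [0.4497, -0.0549, 0.0553]
tool_rot: [-0.0, 0.999, -0.045, 0.0]
contact_force: [-0.5, -0.6, -1.3]
gripper_width: 0.706
grasp_force: 65.7
```

Emit:
{"op": "drive_tool", "data": {
  "increments": [
    {"claw": 0.05,"dx": 0.01,"dy": 0,"dz": 0,"wx": 0,"wy": 0,"wz": 0},
    {"claw": 0.05,"dx": 0.01,"dy": 0,"dz": 0,"wx": 0,"wy": 0,"wz": 0},
    {"claw": 0.05,"dx": 0.01,"dy": 0,"dz": 0,"wx": 0,"wy": 0,"wz": 0},
    {"claw": 0.05,"dx": 0,"dy": 0,"dz": 0,"wx": 0,"wy": 0,"wz": 0}
  ]
}}

```text
t: 10.88
eef_pos: [0.4801, -0.0575, 0.0554]
tool_rot: [-0.0, 0.999, -0.044, 0.001]
contact_force: [-0.6, 0.3, -1.3]
gripper_width: 0.706
grasp_force: 65.7
```

Emit:
{"op": "drive_tool", "data": {
  "increments": [
    {"claw": 0.05,"dx": 0.01,"dy": 0,"dz": 0,"wx": 0,"wy": 0,"wz": 0},
    {"claw": 0.05,"dx": 0.01,"dy": 0,"dz": 0,"wx": 0,"wy": 0,"wz": 0},
    {"claw": 0.05,"dx": 0.01,"dy": 0,"dz": 0,"wx": 0,"wy": 0,"wz": 0},
    {"claw": 0.05,"dx": 0.009,"dy": 0,"dz": 0,"wx": 0,"wy": 0,"wz": 0},
    {"claw": 0.05,"dx": 0,"dy": 0,"dz": 0,"wx": 0,"wy": 0,"wz": 0}
  ]
}}

```text
t: 11.5
eef_pos: [0.5187, -0.0609, 0.0553]
tool_rot: [-0.0, 0.999, -0.045, 0.0]
contact_force: [0.0, -0.5, -1.5]
gripper_width: 0.707
grasp_force: 65.7
```

```bash
python3 -c "
from h import *
rel([*(mouth(1)-.016*XS),.055],YS)
"
```

```text
t 11.5 pos [ 0.5187 -0.0609  0.0553] turn [-0.01 -0.04  0.02] shift new axes mm [ 2.2 -2.2  0.3] F [ 0.  -0.5 -1.5]
```

Emit:
{"op": "drive_tool", "data": {
  "increments": [
    {"claw": 0.05,"dx": 0,"dy": 0,"dz": 0.001,"wx": 0,"wy": 0,"wz": 0},
    {"claw": 0.0854,"dx": 0,"dy": 0,"dz": 0,"wx": 0,"wy": 0,"wz": 0},
    {"claw": 0.0854,"dx": 0,"dy": 0,"dz": 0,"wx": 0,"wy": 0,"wz": 0},
    {"claw": 0.0854,"dx": 0,"dy": 0,"dz": 0,"wx": 0,"wy": 0,"wz": 0},
    {"claw": 0.0854,"dx": 0,"dy": 0,"dz": -0.03,"wx": 0,"wy": 0,"wz": 0},
    {"claw": 0.0854,"dx": 0,"dy": 0,"dz": -0.03,"wx": 0,"wy": 0,"wz": 0},
    {"claw": 0,"dx": -0.025,"dy": -0.001,"dz": 0,"wx": 0,"wy": 0,"wz": 0},
    {"claw": 0,"dx": -0.027,"dy": -0.001,"dz": 0,"wx": 0,"wy": 0,"wz": 0},
    {"claw": 0,"dx": 0,"dy": 0,"dz": 0,"wx": 0,"wy": 0,"wz": 0},
    {"claw": 0,"dx": 0,"dy": 0,"dz": 0,"wx": 0,"wy": 0,"wz": 0},
    {"claw": 0,"dx": 0,"dy": 0,"dz": 0,"wx": 0,"wy": 0,"wz": 0}
  ]
}}

```text
t: 12.88
eef_pos: [0.4671, -0.0543, 0.1144]
tool_rot: [-0.0, 0.999, -0.044, 0.0]
contact_force: [-0.3, 0.1, 0.2]
gripper_width: -0.0
grasp_force: 0.0
```

```bash
python3 -c "
from h import *
rel([*(mouth(1)-.068*XS),.058],YS)
p,W=cloud('scene'); D=(W[...,:2]-mouth(1));a=D@XS;b=D@YV;z=W[...,2]
p,W=snap('c1',(270,420,190,290),k=5);D=(W[...,:2]-mouth(1));a=D@XS;b=D@YV;z=W[...,2]
m=(a<-.004)&(a>-.07)&(abs(b)<.05)&(z>.03)&(z<.056);print(m.sum(), rect(np.c_[a[m],b[m]]), a[m].min() if m.sum() else 0, np.median(z[m]))
"
```

```text
t 12.88 pos [ 0.4671 -0.0543  0.1144] turn [-0.01 -0.05  0.02] shift new axes mm [ 2.1 -0.2 56.4] F [-0.3  0.1  0.2]
374 (array([-25.5,  -0.7]), array([61.4, 43. ]), 89.94) -0.0470319456508952 0.045099967042389985
```

View pics/c1.png

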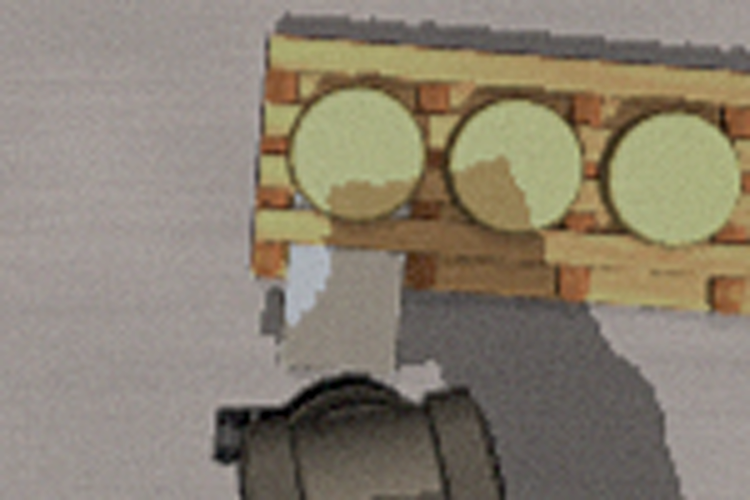

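The board sits in bay 1 with its outer end at crop row 370, about 46 mm out of the mouth. Now I push it home with closed fingers.

Emit:
{"op": "drive_tool", "data": {
  "increments": [
    {"claw": 0,"dx": 0,"dy": 0,"dz": 0.028,"wx": 0,"wy": 0,"wz": 0},
    {"claw": 0,"dx": 0,"dy": 0,"dz": 0.028,"wx": 0,"wy": 0,"wz": 0},
    {"claw": 0,"dx": 0.008,"dy": 0,"dz": 0,"wx": 0,"wy": 0,"wz": 0},
    {"claw": 0,"dx": 0.01,"dy": 0,"dz": 0,"wx": 0,"wy": 0,"wz": 0},
    {"claw": 0,"dx": 0.01,"dy": 0,"dz": 0,"wx": 0,"wy": 0,"wz": 0},
    {"claw": 0,"dx": 0.01,"dy": 0,"dz": 0,"wx": 0,"wy": 0,"wz": 0},
    {"claw": 0,"dx": 0.007,"dy": 0,"dz": 0,"wx": 0,"wy": 0,"wz": 0},
    {"claw": 0,"dx": 0,"dy": 0,"dz": 0,"wx": 0,"wy": 0,"wz": 0}
  ]
}}

```text
t: 13.98
eef_pos: [0.5118, -0.0584, 0.0585]
tool_rot: [-0.0, 0.999, -0.045, 0.001]
contact_force: [-0.1, -0.8, 0.1]
gripper_width: -0.001
grasp_force: 0.0
```

```bash
cat >> h.py <<'E'
def bayout(i):
    for n in ("top","scene"):
        p,W=cloud(n);D=(W[...,:2]-mouth(i));a=D@XS*1000;b=D@YV*1000;z=W[...,2]
        m=(a<-3)&(a>-90)&(abs(b)<40)&(z>.036)&(z<.053);print(n,m.sum(),*( [np.percentile(a[m],3).round(1),((b[m].min()+b[m].max())/2).round(1)] if m.sum() else []))
    o=get_obs();d=(o["eef_pos"][:2]-mouth(i))*1000;print("tcp stand axes",(d@XS).round(1),(d@YV).round(1),o["eef_pos"][2].round(4),"F",o["contact_force"].round(1))
E
python3 -c "
from h import *
bayout(1)"
```

```text
top 5 -8.0 26.4
scene 94 -30.3 3.9
tcp stand axes -26.1 -0.3 0.0583 F [-0.1  0.2 -0.2]
```

Emit:
{"op": "drive_tool", "data": {
  "increments": [
    {"claw": 0,"dx": 0.003,"dy": 0,"dz": 0,"wx": 0,"wy": 0,"wz": 0},
    {"claw": 0,"dx": 0,"dy": 0,"dz": 0,"wx": 0,"wy": 0,"wz": 0},
    {"claw": 0,"dx": 0,"dy": 0,"dz": 0,"wx": 0,"wy": 0,"wz": 0}
  ]
}}

```text
t: 14.45
eef_pos: [0.5129, -0.0586, 0.058]
tool_rot: [0.0, 0.999, -0.044, -0.001]
contact_force: [-5.4, 0.5, 2.3]
gripper_width: 0.003
grasp_force: 2.4
```

Emit:
{"op": "drive_tool", "data": {
  "increments": [
    {"claw": 0,"dx": 0.003,"dy": 0,"dz": 0,"wx": 0,"wy": 0,"wz": 0},
    {"claw": 0,"dx": 0,"dy": 0,"dz": 0,"wx": 0,"wy": 0,"wz": 0},
    {"claw": 0,"dx": 0,"dy": 0,"dz": 0,"wx": 0,"wy": 0,"wz": 0}
  ]
}}

```text
t: 14.82
eef_pos: [0.5131, -0.0587, 0.0576]
tool_rot: [0.0, 0.999, -0.044, -0.004]
contact_force: [-11.4, 2.0, 9.4]
gripper_width: -0.003
grasp_force: 6.0
```

Emit:
{"op": "drive_tool", "data": {
  "increments": [
    {"claw": 0,"dx": -0.025,"dy": 0,"dz": 0,"wx": 0,"wy": 0,"wz": 0},
    {"claw": 0,"dx": 0,"dy": 0,"dz": -0.055,"wx": 0,"wy": 0,"wz": -3.4},
    {"claw": 0,"dx": 0,"dy": 0,"dz": -0.055,"wx": 0,"wy": 0,"wz": -3.4},
    {"claw": 0,"dx": 0.022,"dy": -0.05,"dz": 0,"wx": 0,"wy": 0,"wz": 0},
    {"claw": 0,"dx": 0.022,"dy": -0.05,"dz": 0,"wx": 0,"wy": 0,"wz": 0},
    {"claw": 0,"dx": 0.022,"dy": -0.05,"dz": 0,"wx": 0,"wy": 0,"wz": 0},
    {"claw": 0,"dx": 0.022,"dy": -0.05,"dz": 0,"wx": 0,"wy": 0,"wz": 0},
    {"claw": 0,"dx": 0.022,"dy": -0.05,"dz": 0,"wx": 0,"wy": 0,"wz": 0},
    {"claw": 0,"dx": 0.022,"dy": -0.05,"dz": 0,"wx": 0,"wy": 0,"wz": 0},
    {"claw": 0,"dx": 0.022,"dy": -0.042,"dz": 0,"wx": 0,"wy": 0,"wz": 0},
    {"claw": 0,"dx": 0.022,"dy": 0,"dz": 0,"wx": 0,"wy": 0,"wz": 0},
    {"claw": 0,"dx": 0,"dy": 0,"dz": 0,"wx": 0,"wy": 0,"wz": 0}
  ]
}}

```text
t: 16.32
eef_pos: [0.6595, 0.2906, 0.168]
tool_rot: [-0.0, 1.0, 0.014, 0.001]
contact_force: [0.8, -0.7, -0.7]
gripper_width: -0.003
grasp_force: 0.0
```

```bash
python3 -c "
from h import *
bayout(1); rel([.652,.2935,.085],1.7)
p,W=cloud('top');x,y,z=np.moveaxis(W,-1,0);q=W[(x>.53)&(x<.56)&(y>.18)&(y<.225)&(z>.04)];print('pile z',np.median(q[:,2]))"
```

```text
top 86 -12.9 -0.5
scene 47 -12.6 3.3
tcp stand axes 89.0 359.7 0.168 F [-0.7  0.2 -0.4]
t 16.43 pos [0.6578 0.2899 0.168 ] turn [ 0.01 -0.   -0.04] shift new axes mm [-5.7 -3.7 83. ] F [-0.7  0.2 -0.4]
pile z 0.599765415791188
```

Emit:
{"op": "drive_tool", "data": {
  "increments": [
    {"claw": 0,"dx": -0.006,"dy": -0.003,"dz": 0.04,"wx": 0,"wy": 0,"wz": 0},
    {"claw": 0,"dx": 0,"dy": 0,"dz": 0.043,"wx": 0,"wy": 0,"wz": 0},
    {"claw": 0,"dx": -0.01,"dy": 0,"dz": 0,"wx": 0,"wy": 0,"wz": 0},
    {"claw": 0,"dx": -0.01,"dy": 0,"dz": 0,"wx": 0,"wy": 0,"wz": 0},
    {"claw": 0,"dx": -0.01,"dy": 0,"dz": 0,"wx": 0,"wy": 0,"wz": 0},
    {"claw": 0,"dx": -0.01,"dy": 0,"dz": 0,"wx": 0,"wy": 0,"wz": 0},
    {"claw": 0,"dx": -0.01,"dy": 0,"dz": 0,"wx": 0,"wy": 0,"wz": 0},
    {"claw": 0,"dx": -0.01,"dy": 0,"dz": 0,"wx": 0,"wy": 0,"wz": 0},
    {"claw": 0,"dx": -0.01,"dy": 0,"dz": 0,"wx": 0,"wy": 0,"wz": 0},
    {"claw": 0,"dx": -0.01,"dy": 0,"dz": 0,"wx": 0,"wy": 0,"wz": 0},
    {"claw": 0,"dx": -0.005,"dy": 0,"dz": 0,"wx": 0,"wy": 0,"wz": 0},
    {"claw": 0,"dx": 0,"dy": 0,"dz": 0,"wx": 0,"wy": 0,"wz": 0},
    {"claw": 0,"dx": 0,"dy": 0,"dz": 0,"wx": 0,"wy": 0,"wz": 0}
  ]
}}

```text
t: 18.1
eef_pos: [0.5717, 0.2915, 0.0879]
tool_rot: [-0.002, 1.0, 0.014, 0.005]
contact_force: [12.8, 2.1, -7.0]
gripper_width: -0.003
grasp_force: 6.5
```

```bash
python3 -c "
from h import *
p,W=cloud('top'); q=boardpts(W,.42,.519,.14,.27); print(len(q)); print(rect(q),q[:,0].min(),np.median(q[:,2]))
print(get_obs()['contact_force'],get_obs()['eef_pos'])"
```

```text
424
(array([495.8, 204.7]), array([62.4, 45.5]), 89.68) 0.4730043874852531 0.04518129825468113
[12.81393     1.84450377 -5.97374919] [0.57168181 0.29153733 0.08793401]
```

Emit:
{"op": "drive_tool", "data": {
  "increments": [
    {"claw": 0,"dx": 0.04,"dy": 0,"dz": 0,"wx": 0,"wy": 0,"wz": 0},
    {"claw": 0,"dx": 0.04,"dy": 0,"dz": 0,"wx": 0,"wy": 0,"wz": 0},
    {"claw": 0,"dx": 0,"dy": 0,"dz": -0.04,"wx": 0,"wy": 0,"wz": 0},
    {"claw": 0.0854,"dx": 0,"dy": 0,"dz": -0.04,"wx": 0,"wy": 0,"wz": 0},
    {"claw": 0.0854,"dx": -0.05,"dy": 0.03,"dz": 0,"wx": 0,"wy": 0,"wz": 0},
    {"claw": 0.0854,"dx": -0.05,"dy": 0.03,"dz": 0,"wx": 0,"wy": 0,"wz": 0},
    {"claw": 0.0854,"dx": -0.05,"dy": 0.024,"dz": 0,"wx": 0,"wy": 0,"wz": 0},
    {"claw": 0.0854,"dx": 0,"dy": 0,"dz": 0.03,"wx": 0,"wy": 0,"wz": 0},
    {"claw": 0.0854,"dx": 0,"dy": 0,"dz": 0,"wx": 0,"wy": 0,"wz": 0},
    {"claw": 0.0854,"dx": 0,"dy": 0,"dz": 0,"wx": 0,"wy": 0,"wz": 0}
  ]
}}

```text
t: 19.4
eef_pos: [0.5001, 0.2055, 0.1367]
tool_rot: [-0.001, 1.0, 0.015, 0.001]
contact_force: [0.4, 0.2, 0.4]
gripper_width: 1.0
grasp_force: 0.0
```

```bash
python3 -c "
from h import *
rel([.4985,.2045,.052],1.7)
p,W=cloud('scene'); q=boardpts(W,.42,.519,.14,.27); print(rect(q) if len(q) else 0,q.min(0))
"
```

```text
t 19.4 pos [0.5001 0.2055 0.1367] turn [-0.06 -0.11  0.02] shift new axes mm [-1.7  1.  84.7] F [0.4 0.2 0.4]
(array([489.1, 203.6]), array([35.9, 61.6]), 1.14) [0.47060008 0.17263168 0.03931052]
```

Emit:
{"op": "drive_tool", "data": {
  "newtons": 60,
  "increments": [
    {"claw": 0.0854,"dx": -0.002,"dy": 0.001,"dz": 0.045,"wx": 0,"wy": 0,"wz": 0},
    {"claw": 0.0854,"dx": 0,"dy": 0,"dz": 0.039,"wx": 0,"wy": 0,"wz": 0},
    {"claw": 0.0854,"dx": 0,"dy": 0,"dz": 0,"wx": 0,"wy": 0,"wz": 0},
    {"claw": 0.05,"dx": 0,"dy": 0,"dz": 0,"wx": 0,"wy": 0,"wz": 0},
    {"claw": 0.05,"dx": 0,"dy": 0,"dz": 0,"wx": 0,"wy": 0,"wz": 0},
    {"claw": 0.05,"dx": 0,"dy": 0,"dz": 0,"wx": 0,"wy": 0,"wz": 0},
    {"claw": 0.05,"dx": 0,"dy": 0,"dz": 0,"wx": 0,"wy": 0,"wz": 0},
    {"claw": 0.05,"dx": -0.01,"dy": 0,"dz": -0.001,"wx": 0,"wy": 0,"wz": 0},
    {"claw": 0.05,"dx": -0.015,"dy": 0,"dz": 0,"wx": 0,"wy": 0,"wz": 0},
    {"claw": 0.05,"dx": -0.015,"dy": 0,"dz": 0,"wx": 0,"wy": 0,"wz": 0},
    {"claw": 0.05,"dx": -0.015,"dy": 0,"dz": 0,"wx": 0,"wy": 0,"wz": 0},
    {"claw": 0.05,"dx": -0.015,"dy": 0,"dz": 0,"wx": 0,"wy": 0,"wz": 0},
    {"claw": 0.05,"dx": -0.015,"dy": 0,"dz": 0,"wx": 0,"wy": 0,"wz": 0},
    {"claw": 0.05,"dx": 0,"dy": 0,"dz": 0,"wx": 0,"wy": 0,"wz": 0}
  ]
}}

```text
t: 21.2
eef_pos: [0.4097, 0.2004, 0.0518]
tool_rot: [0.001, 1.0, 0.016, -0.002]
contact_force: [0.7, -0.1, -0.9]
gripper_width: 0.706
grasp_force: 65.3
```

```bash
python3 -c "
from h import *
p,W=cloud('top')
q=boardpts(W,.44,.519,.14,.27,.035,.055); print(rect(q*[1,1,1]) if len(q) else 0,len(q),q.min(0),q.max(0))
"
```

```text
(array([476.6, 203.5]), array([73.5, 62.7]), 1.77) 654 [0.44056729 0.17130722 0.03517303] [0.51292923 0.23581888 0.05183613]
```

Emit:
{"op": "drive_tool", "data": {
  "increments": [
    {"claw": 0.05,"dx": 0,"dy": 0,"dz": -0.04,"wx": 0,"wy": 0,"wz": 0},
    {"claw": 0.05,"dx": 0.01,"dy": 0.03,"dz": -0.04,"wx": 0,"wy": 0,"wz": 2},
    {"claw": 0.05,"dx": 0.01,"dy": 0.04,"dz": 0,"wx": 0,"wy": 0,"wz": 2},
    {"claw": 0.05,"dx": 0.01,"dy": 0.04,"dz": 0,"wx": 0,"wy": 0,"wz": 2},
    {"claw": 0.05,"dx": 0,"dy": 0.04,"dz": 0,"wx": 0,"wy": 0,"wz": 0.8},
    {"claw": 0.05,"dx": 0,"dy": 0.04,"dz": 0,"wx": 0,"wy": 0,"wz": 0},
    {"claw": 0.05,"dx": 0,"dy": 0.04,"dz": 0,"wx": 0,"wy": 0,"wz": 0},
    {"claw": 0.05,"dx": 0,"dy": 0.04,"dz": 0,"wx": 0,"wy": 0,"wz": 0},
    {"claw": 0.05,"dx": 0,"dy": 0.04,"dz": 0,"wx": 0,"wy": 0,"wz": 0},
    {"claw": 0.05,"dx": 0,"dy": 0.026,"dz": 0,"wx": 0,"wy": 0,"wz": 0},
    {"claw": 0.05,"dx": 0,"dy": 0,"dz": 0,"wx": 0,"wy": 0,"wz": 0},
    {"claw": 0.05,"dx": 0,"dy": 0,"dz": 0,"wx": 0,"wy": 0,"wz": 0}
  ]
}}

```text
t: 22.75
eef_pos: [0.422, -0.1336, 0.1321]
tool_rot: [-0.0, 0.999, -0.044, -0.0]
contact_force: [-0.3, 0.8, -0.6]
gripper_width: 0.705
grasp_force: 65.7
```

```bash
python3 -c "
from h import *
rel([*(mouth(2)-.112*XS-.0015*YV),.0555],YS)
for n in ('top','scene'):
    p,W=cloud(n); boardline(W,get_obs()['eef_pos'][2]-.006)
"
```

```text
t 22.75 pos [ 0.422  -0.1336  0.1321] turn [-0.03  0.02  0.04] shift new axes mm [-4.   0.4 76.6] F [-0.3  0.8 -0.6]
n 509 rect(stand axes, rel TCP) (array([74003.7,   957.5]), array([62108.6, 57854.6]), 89.85) lead 102.5 z 0.1233
   48 1.01 62.1
   65 1.13 61.7
   82 0.21 60.5
n 337 rect(stand axes, rel TCP) (array([75673.8,  -490.4]), array([61097.3, 63267.4]), 0.25) lead 105.6 z 0.1219
   48 0.57 59.9
   65 -0.1 62.5
   82 -0.44 63.3
```

Emit:
{"op": "drive_tool", "data": {
  "increments": [
    {"claw": 0.05,"dx": -0.004,"dy": 0,"dz": 0.04,"wx": 0,"wy": 0,"wz": 0},
    {"claw": 0.05,"dx": 0,"dy": 0,"dz": 0.0365,"wx": 0,"wy": 0,"wz": 0},
    {"claw": 0.05,"dx": 0,"dy": 0,"dz": 0,"wx": 0,"wy": 0,"wz": 0},
    {"claw": 0.05,"dx": 0.006,"dy": 0,"dz": 0,"wx": 0,"wy": 0,"wz": 0},
    {"claw": 0.05,"dx": 0.006,"dy": 0,"dz": 0,"wx": 0,"wy": 0,"wz": 0},
    {"claw": 0.05,"dx": 0.006,"dy": 0,"dz": 0,"wx": 0,"wy": 0,"wz": 0},
    {"claw": 0.05,"dx": 0.006,"dy": 0,"dz": 0,"wx": 0,"wy": 0,"wz": 0},
    {"claw": 0.05,"dx": 0,"dy": 0,"dz": 0,"wx": 0,"wy": 0,"wz": 0}
  ]
}}

```text
t: 23.85
eef_pos: [0.4426, -0.136, 0.0561]
tool_rot: [0.0, 0.999, -0.044, 0.0]
contact_force: [-1.2, -0.0, -0.7]
gripper_width: 0.708
grasp_force: 65.6
```

Emit:
{"op": "drive_tool", "data": {
  "increments": [
    {"claw": 0.05,"dx": 0.01,"dy": 0,"dz": 0,"wx": 0,"wy": 0,"wz": 0},
    {"claw": 0.05,"dx": 0.01,"dy": 0,"dz": 0,"wx": 0,"wy": 0,"wz": 0},
    {"claw": 0.05,"dx": 0.01,"dy": 0,"dz": 0,"wx": 0,"wy": 0,"wz": 0},
    {"claw": 0.05,"dx": 0,"dy": 0,"dz": 0,"wx": 0,"wy": 0,"wz": 0}
  ]
}}

```text
t: 24.35
eef_pos: [0.4729, -0.1386, 0.0558]
tool_rot: [-0.0, 0.999, -0.044, 0.001]
contact_force: [0.5, -0.8, -0.7]
gripper_width: 0.708
grasp_force: 65.6
```

Emit:
{"op": "drive_tool", "data": {
  "increments": [
    {"claw": 0.05,"dx": 0.01,"dy": 0,"dz": 0,"wx": 0,"wy": 0,"wz": 0},
    {"claw": 0.05,"dx": 0.01,"dy": 0,"dz": 0,"wx": 0,"wy": 0,"wz": 0},
    {"claw": 0.05,"dx": 0.01,"dy": 0,"dz": 0,"wx": 0,"wy": 0,"wz": 0},
    {"claw": 0.05,"dx": 0.008,"dy": 0,"dz": 0,"wx": 0,"wy": 0,"wz": 0},
    {"claw": 0.05,"dx": 0,"dy": 0,"dz": 0,"wx": 0,"wy": 0,"wz": 0}
  ]
}}

```text
t: 24.98
eef_pos: [0.5103, -0.142, 0.0558]
tool_rot: [-0.0, 0.999, -0.044, 0.0]
contact_force: [0.2, -0.3, -0.9]
gripper_width: 0.705
grasp_force: 65.6
```

```bash
python3 -c "
from h import *
rel([*(mouth(2)-.018*XS),.055],YS)
"
```

```text
t 24.98 pos [ 0.5103 -0.142   0.0558] turn [-0.   -0.04  0.04] shift new axes mm [ 1.3 -1.6  0.8] F [ 0.2 -0.3 -0.9]
```

Emit:
{"op": "drive_tool", "data": {
  "increments": [
    {"claw": 0.05,"dx": 0,"dy": 0,"dz": 0.001,"wx": 0,"wy": 0,"wz": 0},
    {"claw": 0.068,"dx": 0,"dy": 0,"dz": 0,"wx": 0,"wy": 0,"wz": 0},
    {"claw": 0.068,"dx": 0,"dy": 0,"dz": 0,"wx": 0,"wy": 0,"wz": 0},
    {"claw": 0.068,"dx": 0,"dy": 0,"dz": 0,"wx": 0,"wy": 0,"wz": 0},
    {"claw": 0.068,"dx": 0,"dy": 0,"dz": -0.015,"wx": 0,"wy": 0,"wz": 0},
    {"claw": 0.068,"dx": 0,"dy": 0,"dz": -0.025,"wx": 0,"wy": 0,"wz": 0},
    {"claw": 0.068,"dx": 0,"dy": 0,"dz": -0.02,"wx": 0,"wy": 0,"wz": 0},
    {"claw": 0,"dx": -0.025,"dy": -0.001,"dz": 0,"wx": 0,"wy": 0,"wz": 0},
    {"claw": 0,"dx": -0.027,"dy": -0.001,"dz": 0,"wx": 0,"wy": 0,"wz": 0},
    {"claw": 0,"dx": 0,"dy": 0,"dz": 0,"wx": 0,"wy": 0,"wz": 0},
    {"claw": 0,"dx": 0,"dy": 0,"dz": 0,"wx": 0,"wy": 0,"wz": 0},
    {"claw": 0,"dx": 0,"dy": 0,"dz": 0,"wx": 0,"wy": 0,"wz": 0}
  ]
}}

```text
t: 26.48
eef_pos: [0.4591, -0.1355, 0.1152]
tool_rot: [0.0, 0.999, -0.044, 0.001]
contact_force: [0.1, 0.3, 0.3]
gripper_width: 0.0
grasp_force: 0.0
```

```bash
python3 -c "
from h import *
bayout(2);bayout(1)
"
```

```text
top 397 -46.6 0.1
scene 245 -45.2 -0.5
tcp stand axes -71.3 0.3 0.1149 F [ 0.1  0.7 -0.3]
top 88 -12.8 -0.7
scene 49 -13.1 3.9
tcp stand axes -71.7 -81.7 0.1147 F [-0.3 -1.2 -0. ]
```

Emit:
{"op": "drive_tool", "data": {
  "increments": [
    {"claw": 0,"dx": 0,"dy": 0,"dz": 0.028,"wx": 0,"wy": 0,"wz": 0},
    {"claw": 0,"dx": 0,"dy": 0,"dz": 0.029,"wx": 0,"wy": 0,"wz": 0},
    {"claw": 0,"dx": 0.008,"dy": 0,"dz": 0,"wx": 0,"wy": 0,"wz": 0},
    {"claw": 0,"dx": 0.01,"dy": 0,"dz": 0,"wx": 0,"wy": 0,"wz": 0},
    {"claw": 0,"dx": 0.01,"dy": 0,"dz": 0,"wx": 0,"wy": 0,"wz": 0},
    {"claw": 0,"dx": 0.01,"dy": 0,"dz": 0,"wx": 0,"wy": 0,"wz": 0},
    {"claw": 0,"dx": 0.006,"dy": 0,"dz": 0,"wx": 0,"wy": 0,"wz": 0},
    {"claw": 0,"dx": 0.002,"dy": 0,"dz": 0,"wx": 0,"wy": 0,"wz": 0},
    {"claw": 0,"dx": 0.002,"dy": 0,"dz": 0,"wx": 0,"wy": 0,"wz": 0},
    {"claw": 0,"dx": 0.001,"dy": 0,"dz": 0,"wx": 0,"wy": 0,"wz": 0},
    {"claw": 0,"dx": 0,"dy": 0,"dz": 0,"wx": 0,"wy": 0,"wz": 0}
  ]
}}

```text
t: 28.05
eef_pos: [0.5058, -0.1397, 0.0576]
tool_rot: [-0.0, 0.999, -0.044, -0.001]
contact_force: [-5.3, 0.8, 2.6]
gripper_width: -0.004
grasp_force: 2.2
```

Emit:
{"op": "drive_tool", "data": {
  "increments": [
    {"claw": 0,"dx": -0.027,"dy": 0,"dz": 0,"wx": 0,"wy": 0,"wz": 0},
    {"claw": 0,"dx": 0,"dy": 0,"dz": -0.055,"wx": 0,"wy": 0,"wz": -3.4},
    {"claw": 0,"dx": 0,"dy": 0,"dz": -0.055,"wx": 0,"wy": 0,"wz": -3.4},
    {"claw": 0,"dx": 0.02,"dy": -0.05,"dz": 0,"wx": 0,"wy": 0,"wz": 0},
    {"claw": 0,"dx": 0.02,"dy": -0.05,"dz": 0,"wx": 0,"wy": 0,"wz": 0},
    {"claw": 0,"dx": 0.02,"dy": -0.05,"dz": 0,"wx": 0,"wy": 0,"wz": 0},
    {"claw": 0,"dx": 0.02,"dy": -0.05,"dz": 0,"wx": 0,"wy": 0,"wz": 0},
    {"claw": 0,"dx": 0.02,"dy": -0.05,"dz": 0,"wx": 0,"wy": 0,"wz": 0},
    {"claw": 0,"dx": 0.02,"dy": -0.05,"dz": 0,"wx": 0,"wy": 0,"wz": 0},
    {"claw": 0,"dx": 0.02,"dy": -0.05,"dz": 0,"wx": 0,"wy": 0,"wz": 0},
    {"claw": 0,"dx": 0.02,"dy": -0.05,"dz": 0,"wx": 0,"wy": 0,"wz": 0},
    {"claw": 0,"dx": 0.024,"dy": -0.025,"dz": 0,"wx": 0,"wy": 0,"wz": 0},
    {"claw": 0,"dx": 0,"dy": 0,"dz": 0,"wx": 0,"wy": 0,"wz": 0},
    {"claw": 0,"dx": 0,"dy": 0,"dz": 0,"wx": 0,"wy": 0,"wz": 0}
  ]
}}

```text
t: 29.8
eef_pos: [0.6511, 0.2921, 0.1674]
tool_rot: [0.0, 1.0, 0.015, -0.0]
contact_force: [1.0, -0.4, -1.1]
gripper_width: -0.003
grasp_force: 0.0
```

```bash
python3 -c "
from h import *
bayout(2);bayout(1); rel([.652,.2935,.085],1.7)"
```

```text
top 88 -12.7 0.9
scene 36 -11.2 -1.2
tcp stand axes 82.3 442.5 0.1678 F [ 0.2 -0.5 -0.7]
top 87 -12.9 -0.5
scene 47 -12.6 3.0
tcp stand axes 82.3 360.8 0.168 F [ 0.5 -0.4  0.3]
t 30.0 pos [0.6511 0.2916 0.168 ] turn [ 0.03 -0.01 -0.07] shift new axes mm [ 0.9 -1.9 83. ] F [ 0.5 -0.4  0.3]
```

Two boards are home. Now the third, for bay 3.

Emit:
{"op": "drive_tool", "data": {
  "increments": [
    {"claw": 0,"dx": 0.001,"dy": -0.002,"dz": 0.04,"wx": 0,"wy": 0,"wz": 0},
    {"claw": 0,"dx": 0,"dy": 0,"dz": 0.043,"wx": 0,"wy": 0,"wz": 0},
    {"claw": 0,"dx": -0.01,"dy": 0,"dz": 0,"wx": 0,"wy": 0,"wz": 0},
    {"claw": 0,"dx": -0.01,"dy": 0,"dz": 0,"wx": 0,"wy": 0,"wz": 0},
    {"claw": 0,"dx": -0.01,"dy": 0,"dz": 0,"wx": 0,"wy": 0,"wz": 0},
    {"claw": 0,"dx": -0.01,"dy": 0,"dz": 0,"wx": 0,"wy": 0,"wz": 0},
    {"claw": 0,"dx": -0.01,"dy": 0,"dz": 0,"wx": 0,"wy": 0,"wz": 0},
    {"claw": 0,"dx": -0.01,"dy": 0,"dz": 0,"wx": 0,"wy": 0,"wz": 0},
    {"claw": 0,"dx": -0.01,"dy": 0,"dz": 0,"wx": 0,"wy": 0,"wz": 0},
    {"claw": 0,"dx": -0.01,"dy": 0,"dz": 0,"wx": 0,"wy": 0,"wz": 0},
    {"claw": 0,"dx": -0.005,"dy": 0,"dz": 0,"wx": 0,"wy": 0,"wz": 0},
    {"claw": 0,"dx": 0,"dy": 0,"dz": 0,"wx": 0,"wy": 0,"wz": 0},
    {"claw": 0,"dx": 0,"dy": 0,"dz": 0,"wx": 0,"wy": 0,"wz": 0}
  ]
}}

```text
t: 31.62
eef_pos: [0.5716, 0.2933, 0.0874]
tool_rot: [-0.002, 1.0, 0.014, 0.005]
contact_force: [12.4, 2.6, -4.5]
gripper_width: 0.003
grasp_force: 6.0
```

Emit:
{"op": "drive_tool", "data": {
  "increments": [
    {"claw": 0,"dx": 0.04,"dy": 0,"dz": 0,"wx": 0,"wy": 0,"wz": 0},
    {"claw": 0,"dx": 0.04,"dy": 0,"dz": 0,"wx": 0,"wy": 0,"wz": 0},
    {"claw": 0,"dx": 0,"dy": 0,"dz": -0.04,"wx": 0,"wy": 0,"wz": 0},
    {"claw": 0.0854,"dx": 0,"dy": 0,"dz": -0.04,"wx": 0,"wy": 0,"wz": 0},
    {"claw": 0.0854,"dx": -0.05,"dy": 0.03,"dz": 0,"wx": 0,"wy": 0,"wz": 0},
    {"claw": 0.0854,"dx": -0.05,"dy": 0.03,"dz": 0,"wx": 0,"wy": 0,"wz": 0},
    {"claw": 0.0854,"dx": -0.05,"dy": 0.025,"dz": 0,"wx": 0,"wy": 0,"wz": 0},
    {"claw": 0.0854,"dx": 0,"dy": 0,"dz": 0.03,"wx": 0,"wy": 0,"wz": 0},
    {"claw": 0.0854,"dx": 0,"dy": 0,"dz": 0,"wx": 0,"wy": 0,"wz": 0},
    {"claw": 0.0854,"dx": 0,"dy": 0,"dz": 0,"wx": 0,"wy": 0,"wz": 0}
  ]
}}

```text
t: 32.88
eef_pos: [0.5004, 0.2062, 0.136]
tool_rot: [-0.0, 1.0, 0.015, 0.001]
contact_force: [-1.3, -1.2, -0.6]
gripper_width: 1.003
grasp_force: 0.0
```

```bash
python3 -c "
from h import *
rel([.4985,.2045,.052],1.7)
p,W=cloud('scene'); q=boardpts(W,.42,.519,.14,.27); print(rect(q) if len(q) else 0,q.min(0))
p,W=cloud('top');x,y,z=np.moveaxis(W,-1,0);q=W[(x>.5)&(x<.66)&(y>.275)&(y<.32)&(z>.085)&(z<.105)]; print('post',np.median(q,0) if len(q) else 0)
"
```

```text
t 32.88 pos [0.5004 0.2062 0.136 ] turn [-0.05 -0.09  0.02] shift new axes mm [-2.   1.7 84. ] F [-1.3 -1.2 -0.6]
(array([493.4, 206.3]), array([45.7, 60.9]), 9.38) [0.46989593 0.17328359 0.03996134]
post [0.60981526 0.29211949 0.09383011]
```

Emit:
{"op": "drive_tool", "data": {
  "newtons": 60,
  "increments": [
    {"claw": 0.0854,"dx": -0.002,"dy": 0.0017,"dz": 0.045,"wx": 0,"wy": 0,"wz": 0},
    {"claw": 0.0854,"dx": 0,"dy": 0,"dz": 0.039,"wx": 0,"wy": 0,"wz": 0},
    {"claw": 0.0854,"dx": 0,"dy": 0,"dz": 0,"wx": 0,"wy": 0,"wz": 0},
    {"claw": 0.05,"dx": 0,"dy": 0,"dz": 0,"wx": 0,"wy": 0,"wz": 0},
    {"claw": 0.05,"dx": 0,"dy": 0,"dz": 0,"wx": 0,"wy": 0,"wz": 0},
    {"claw": 0.05,"dx": 0,"dy": 0,"dz": 0,"wx": 0,"wy": 0,"wz": 0},
    {"claw": 0.05,"dx": 0,"dy": 0,"dz": 0,"wx": 0,"wy": 0,"wz": 0},
    {"claw": 0.05,"dx": -0.01,"dy": 0,"dz": -0.001,"wx": 0,"wy": 0,"wz": 0},
    {"claw": 0.05,"dx": -0.015,"dy": 0,"dz": 0,"wx": 0,"wy": 0,"wz": 0},
    {"claw": 0.05,"dx": -0.015,"dy": 0,"dz": 0,"wx": 0,"wy": 0,"wz": 0},
    {"claw": 0.05,"dx": -0.015,"dy": 0,"dz": 0,"wx": 0,"wy": 0,"wz": 0},
    {"claw": 0.05,"dx": -0.015,"dy": 0,"dz": 0,"wx": 0,"wy": 0,"wz": 0},
    {"claw": 0.05,"dx": -0.015,"dy": 0,"dz": 0,"wx": 0,"wy": 0,"wz": 0},
    {"claw": 0.05,"dx": 0,"dy": 0,"dz": 0,"wx": 0,"wy": 0,"wz": 0}
  ]
}}

```text
t: 34.72
eef_pos: [0.4098, 0.2003, 0.0511]
tool_rot: [0.001, 1.0, 0.016, -0.002]
contact_force: [-0.5, 0.8, -1.1]
gripper_width: 0.711
grasp_force: 65.2
```

```bash
python3 -c "
from h import *
p,W=cloud('top')
q=boardpts(W,.44,.519,.14,.27,.035,.055); print(rect(q*[1,1,1]) if len(q) else 0,len(q),q.min(0),q.max(0))
"
```

```text
(array([476.3, 203.1]), array([74.3, 62.5]), 2.6) 647 [0.44045717 0.17133319 0.03517748] [0.51299256 0.23573502 0.05075273]
```

Emit:
{"op": "drive_tool", "data": {
  "increments": [
    {"claw": 0.05,"dx": 0,"dy": 0,"dz": -0.04,"wx": 0,"wy": 0,"wz": 0},
    {"claw": 0.05,"dx": 0.01,"dy": 0.03,"dz": -0.04,"wx": 0,"wy": 0,"wz": 2},
    {"claw": 0.05,"dx": 0.01,"dy": 0.04,"dz": 0,"wx": 0,"wy": 0,"wz": 2},
    {"claw": 0.05,"dx": 0.01,"dy": 0.04,"dz": 0,"wx": 0,"wy": 0,"wz": 2},
    {"claw": 0.05,"dx": 0,"dy": 0.045,"dz": 0,"wx": 0,"wy": 0,"wz": 0.8},
    {"claw": 0.05,"dx": 0,"dy": 0.045,"dz": 0,"wx": 0,"wy": 0,"wz": 0},
    {"claw": 0.05,"dx": 0,"dy": 0.045,"dz": 0,"wx": 0,"wy": 0,"wz": 0},
    {"claw": 0.05,"dx": 0,"dy": 0.045,"dz": 0,"wx": 0,"wy": 0,"wz": 0},
    {"claw": 0.05,"dx": 0,"dy": 0.045,"dz": 0,"wx": 0,"wy": 0,"wz": 0},
    {"claw": 0.05,"dx": 0,"dy": 0.045,"dz": 0,"wx": 0,"wy": 0,"wz": 0},
    {"claw": 0.05,"dx": -0.004,"dy": 0.038,"dz": 0,"wx": 0,"wy": 0,"wz": 0},
    {"claw": 0.05,"dx": 0,"dy": 0,"dz": 0,"wx": 0,"wy": 0,"wz": 0},
    {"claw": 0.05,"dx": 0,"dy": 0,"dz": 0,"wx": 0,"wy": 0,"wz": 0}
  ]
}}

```text
t: 36.4
eef_pos: [0.411, -0.215, 0.1315]
tool_rot: [-0.0, 0.999, -0.044, -0.0]
contact_force: [0.1, 0.6, -0.5]
gripper_width: 0.705
grasp_force: 66.0
```

```bash
python3 -c "
from h import *
rel([*(mouth(3)-.112*XS-.001*YV),.0555],YS)
for n in ('top','scene'):
    p,W=cloud(n); boardline(W,get_obs()['eef_pos'][2]-.006)
"
```

```text
t 36.4 pos [ 0.411  -0.215   0.1315] turn [-0.04  0.04  0.02] shift new axes mm [-0.3 -0.2 76. ] F [ 0.1  0.6 -0.5]
n 501 rect(stand axes, rel TCP) (array([73823.9,  1123.2]), array([61931.1, 56929.1]), 89.43) lead 101.8 z 0.1233
   48 1.16 61.0
   65 1.58 61.2
   82 0.7 61.4
n 311 rect(stand axes, rel TCP) (array([75049.6,  1064.6]), array([64019.8, 59857.6]), 89.45) lead 104.8 z 0.1217
   48 1.86 62.7
   65 0.91 63.7
   82 1.05 60.0
```

Emit:
{"op": "drive_tool", "data": {
  "increments": [
    {"claw": 0.05,"dx": 0,"dy": -0.0005,"dz": 0.04,"wx": 0,"wy": 0,"wz": 0},
    {"claw": 0.05,"dx": 0,"dy": 0,"dz": 0.036,"wx": 0,"wy": 0,"wz": 0},
    {"claw": 0.05,"dx": 0,"dy": 0,"dz": 0,"wx": 0,"wy": 0,"wz": 0},
    {"claw": 0.05,"dx": 0,"dy": 0,"dz": 0,"wx": 0,"wy": 0,"wz": 0}
  ]
}}

```text
t: 37.0
eef_pos: [0.412, -0.2145, 0.0567]
tool_rot: [0.0, 0.999, -0.044, 0.0]
contact_force: [0.1, -0.6, -0.6]
gripper_width: 0.71
grasp_force: 65.9
```

```bash
python3 -c "
from h import *
p,W=snap('b3',(320,450,200,290),k=6)
"
```

```text
(no output)
```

View pics/b3.png

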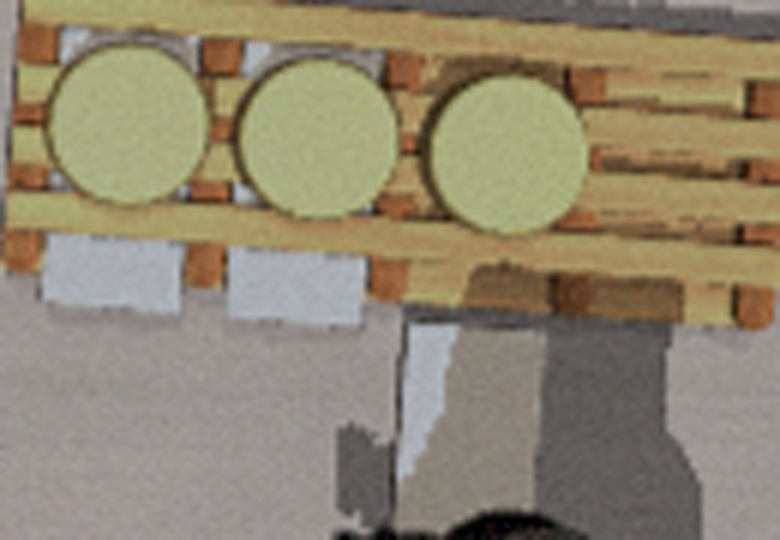

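The board lines up with bay 3: its centre is at crop x ≈ 480 and the gap centre is ≈ 480. Boards 1 and 2 sit evenly home. Inserting.

Emit:
{"op": "drive_tool", "data": {
  "increments": [
    {"claw": 0.05,"dx": 0.006,"dy": 0,"dz": 0.0005,"wx": 0,"wy": 0,"wz": 0},
    {"claw": 0.05,"dx": 0.006,"dy": 0,"dz": 0,"wx": 0,"wy": 0,"wz": 0},
    {"claw": 0.05,"dx": 0.006,"dy": 0,"dz": 0,"wx": 0,"wy": 0,"wz": 0},
    {"claw": 0.05,"dx": 0.006,"dy": 0,"dz": 0,"wx": 0,"wy": 0,"wz": 0},
    {"claw": 0.05,"dx": 0,"dy": 0,"dz": 0,"wx": 0,"wy": 0,"wz": 0}
  ]
}}

```text
t: 37.67
eef_pos: [0.4357, -0.2171, 0.0553]
tool_rot: [0.0, 0.999, -0.044, 0.0]
contact_force: [-0.6, -0.2, -1.4]
gripper_width: 0.711
grasp_force: 65.9
```

Emit:
{"op": "drive_tool", "data": {
  "increments": [
    {"claw": 0.05,"dx": 0.01,"dy": 0,"dz": 0,"wx": 0,"wy": 0,"wz": 0},
    {"claw": 0.05,"dx": 0.01,"dy": 0,"dz": 0,"wx": 0,"wy": 0,"wz": 0},
    {"claw": 0.05,"dx": 0.01,"dy": 0,"dz": 0,"wx": 0,"wy": 0,"wz": 0},
    {"claw": 0.05,"dx": 0,"dy": 0,"dz": 0,"wx": 0,"wy": 0,"wz": 0}
  ]
}}

```text
t: 38.17
eef_pos: [0.4662, -0.2197, 0.0554]
tool_rot: [0.0, 0.999, -0.044, 0.001]
contact_force: [-0.7, 0.0, -1.4]
gripper_width: 0.701
grasp_force: 65.9
```

Emit:
{"op": "drive_tool", "data": {
  "increments": [
    {"claw": 0.05,"dx": 0.01,"dy": 0,"dz": 0,"wx": 0,"wy": 0,"wz": 0},
    {"claw": 0.05,"dx": 0.01,"dy": 0,"dz": 0,"wx": 0,"wy": 0,"wz": 0},
    {"claw": 0.05,"dx": 0.01,"dy": 0,"dz": 0,"wx": 0,"wy": 0,"wz": 0},
    {"claw": 0.05,"dx": 0.008,"dy": 0,"dz": 0,"wx": 0,"wy": 0,"wz": 0},
    {"claw": 0.05,"dx": 0,"dy": 0,"dz": 0,"wx": 0,"wy": 0,"wz": 0}
  ]
}}

```text
t: 38.8
eef_pos: [0.5036, -0.2231, 0.0553]
tool_rot: [-0.0, 0.999, -0.044, 0.0]
contact_force: [0.8, -0.3, -0.9]
gripper_width: 0.708
grasp_force: 65.9
```

```bash
python3 -c "
from h import *
rel([*(mouth(3)-.018*XS),.055],YS)
"
```

```text
t 38.8 pos [ 0.5036 -0.2231  0.0553] turn [-0.   -0.03  0.05] shift new axes mm [ 0.8 -1.   0.3] F [ 0.8 -0.3 -0.9]
```

Emit:
{"op": "drive_tool", "data": {
  "increments": [
    {"claw": 0.05,"dx": 0,"dy": 0,"dz": 0.001,"wx": 0,"wy": 0,"wz": 0},
    {"claw": 0.068,"dx": 0,"dy": 0,"dz": 0,"wx": 0,"wy": 0,"wz": 0},
    {"claw": 0.068,"dx": 0,"dy": 0,"dz": 0,"wx": 0,"wy": 0,"wz": 0},
    {"claw": 0.068,"dx": 0,"dy": 0,"dz": 0,"wx": 0,"wy": 0,"wz": 0},
    {"claw": 0.068,"dx": 0,"dy": 0,"dz": -0.015,"wx": 0,"wy": 0,"wz": 0},
    {"claw": 0.068,"dx": 0,"dy": 0,"dz": -0.025,"wx": 0,"wy": 0,"wz": 0},
    {"claw": 0.068,"dx": 0,"dy": 0,"dz": -0.02,"wx": 0,"wy": 0,"wz": 0},
    {"claw": 0,"dx": -0.025,"dy": 0,"dz": 0,"wx": 0,"wy": 0,"wz": 0},
    {"claw": 0,"dx": -0.027,"dy": -0.001,"dz": 0,"wx": 0,"wy": 0,"wz": 0},
    {"claw": 0,"dx": 0,"dy": 0,"dz": 0,"wx": 0,"wy": 0,"wz": 0},
    {"claw": 0,"dx": 0,"dy": 0,"dz": 0,"wx": 0,"wy": 0,"wz": 0},
    {"claw": 0,"dx": 0,"dy": 0,"dz": 0,"wx": 0,"wy": 0,"wz": 0}
  ]
}}

```text
t: 40.3
eef_pos: [0.4523, -0.2176, 0.1147]
tool_rot: [0.0, 0.999, -0.044, 0.001]
contact_force: [0.1, -0.4, 0.6]
gripper_width: -0.002
grasp_force: 0.0
```

```bash
python3 -c "
from h import *
bayout(3)
"
```

```text
top 398 -46.5 1.3
scene 223 -45.1 -0.2
tcp stand axes -70.8 -0.1 0.1144 F [-0.8  0.3 -0.3]
```

Emit:
{"op": "drive_tool", "data": {
  "increments": [
    {"claw": 0,"dx": 0,"dy": 0,"dz": 0.028,"wx": 0,"wy": 0,"wz": 0},
    {"claw": 0,"dx": 0,"dy": 0,"dz": 0.029,"wx": 0,"wy": 0,"wz": 0},
    {"claw": 0,"dx": 0.008,"dy": 0,"dz": 0,"wx": 0,"wy": 0,"wz": 0},
    {"claw": 0,"dx": 0.01,"dy": 0,"dz": 0,"wx": 0,"wy": 0,"wz": 0},
    {"claw": 0,"dx": 0.01,"dy": 0,"dz": 0,"wx": 0,"wy": 0,"wz": 0},
    {"claw": 0,"dx": 0.01,"dy": 0,"dz": 0,"wx": 0,"wy": 0,"wz": 0},
    {"claw": 0,"dx": 0.006,"dy": 0,"dz": 0,"wx": 0,"wy": 0,"wz": 0},
    {"claw": 0,"dx": 0.002,"dy": 0,"dz": 0,"wx": 0,"wy": 0,"wz": 0},
    {"claw": 0,"dx": 0.002,"dy": 0,"dz": 0,"wx": 0,"wy": 0,"wz": 0},
    {"claw": 0,"dx": 0.002,"dy": 0,"dz": 0,"wx": 0,"wy": 0,"wz": 0},
    {"claw": 0,"dx": 0,"dy": 0,"dz": 0,"wx": 0,"wy": 0,"wz": 0}
  ]
}}

```text
t: 41.78
eef_pos: [0.4986, -0.2219, 0.0569]
tool_rot: [-0.0, 0.999, -0.045, -0.002]
contact_force: [-6.0, 1.2, 4.1]
gripper_width: 0.0
grasp_force: 3.3
```

Emit:
{"op": "drive_tool", "data": {
  "increments": [
    {"claw": 0,"dx": -0.027,"dy": 0,"dz": 0,"wx": 0,"wy": 0,"wz": 0},
    {"claw": 0,"dx": 0,"dy": 0,"dz": -0.055,"wx": 0,"wy": 0,"wz": 0},
    {"claw": 0,"dx": 0,"dy": 0,"dz": -0.055,"wx": 0,"wy": 0,"wz": 0},
    {"claw": 0,"dx": 0,"dy": 0.05,"dz": -0.02,"wx": 0,"wy": 0,"wz": 0},
    {"claw": 0,"dx": 0,"dy": 0.05,"dz": -0.02,"wx": 0,"wy": 0,"wz": 0},
    {"claw": 0,"dx": 0,"dy": 0.05,"dz": 0,"wx": 0,"wy": 0,"wz": 0},
    {"claw": 0,"dx": 0,"dy": 0.05,"dz": 0,"wx": 0,"wy": 0,"wz": 0},
    {"claw": 0,"dx": 0,"dy": 0.05,"dz": 0,"wx": 0,"wy": 0,"wz": 0},
    {"claw": 0,"dx": 0,"dy": 0,"dz": 0,"wx": 0,"wy": 0,"wz": 0},
    {"claw": 0,"dx": 0,"dy": 0,"dz": 0,"wx": 0,"wy": 0,"wz": 0}
  ]
}}

```text
t: 43.02
eef_pos: [0.4521, -0.4681, 0.207]
tool_rot: [-0.0, 0.999, -0.044, 0.0]
contact_force: [1.1, 1.0, 0.1]
gripper_width: -0.004
grasp_force: 0.0
```

```bash
python3 -c "
from h import *
for i in (1,2,3): bayout(i)
snap('end',(190,455,150,265),k=3)
p,W=cloud('top');x,y,z=np.moveaxis(W,-1,0);q=W[(x>.5)&(x<.66)&(y>.275)&(y<.32)&(z>.085)&(z<.105)]; print('post',np.median(q,0) if len(q) else 0)
"
```

```text
top 88 -12.8 -0.6
scene 48 -13.2 3.0
tcp stand axes -47.8 -412.5 0.2073 F [ 0.1  0.6 -0.4]
top 86 -12.6 1.2
scene 38 -11.7 -1.5
tcp stand axes -47.8 -330.7 0.2074 F [ 0.4 -0.5  0.9]
top 92 -12.9 1.1
scene 34 -11.4 -4.8
tcp stand axes -48.0 -249.2 0.2075 F [-0.3 -1.2 -0.1]
post [0.60977787 0.29202786 0.09352645]
```

View pics/end.png

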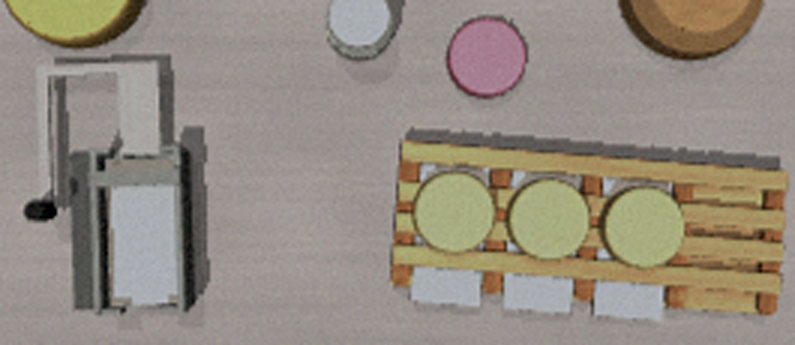

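The boards show evenly at the mouths of bays 1–3, at crop (446,287), (537,294) and (628,300). Bay 4 is empty, the spare board is in the magazine, and the pusher post is back at rest.

```bash
python3 -c "
from station import *
print(hand_in())"
```

```text
the job is handed in; nothing more can be done
None
```

I put one drip board fully home under each of the three cheeses (bays 1–3), left bay 4 empty and the spare board in the magazine, let the pusher return to rest, and handed the job in at about 43 s; the hand-in gave no verdict.

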